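# Put the chisels away in their case

## Task

Open the chisel case by its pull, lid right back to the right, and put away the two to four chisels that lie between it and the combination square (not the two far left, beyond the mallet): each lying down in a place of its own in the two racks, all handles toward the robot, cutting edges away from it. Then bring the lid over gently, without letting it slam, until the two halves meet edge to edge, and lock it with both turn catches, turned fully clockwise. Leave the other things on the bench where they are.

Things in the scene. Friction and masses are not known exactly. Their poses are not given: they have to be found in the camera images.
- chisel_case: bottom half of a plywood chisel case, blue lining, fixed, 296 (x) by 250 mm (y); origin: centre of its underside. Own -x: front end, nearest the robot; +y: left, catch side; -y: hinge side. Walls 8 mm, rim z = 30, inner floor z = 12 mm. Chisel places at y = -78, -26, 26, 78 mm, any chisel in any: origin x within 10 mm of 0, z = 12 mm, handle then 8 mm above the rim
- rack_handles (a point): middle of the front rack, on the inner floor (case x = -92, y = 0, z = 12 mm): a wooden comb 20 mm long in x across the whole case; its four notches take handles: 33 mm wide at the floor, upright to 7 mm above it, then widening upward at 45 degrees to tooth points 16 mm above the floor
- rack_blades (a point): middle of the back rack, on the inner floor (case x = +78, y = 0, z = 12 mm): the like, but its notches take blades: 23 mm wide at the floor, upright to 4 mm, then widening at 45 degrees to tooth points 18 mm above the floor; too narrow for a handle, so a chisel laid the wrong way round does not go down
- case_lid (a joint): angle of the case's top half (rad): 0 closed, rim on rim; grows to its stop at 2.0, leaning over to the right; starts shut or ajar (0 to 0.3). Hinge axis along case x through case y = -125, z = 30 mm. Stiff friction hinge: stays where left; 3 to 5 N at the pull moves it. 24 mm deep, padded inside, same outline as the bottom half; closes only over chisels lying properly in the racks
- lid_pull (a point): middle of the lid's pull: a round steel bar 10 mm thick, straight for 72 mm along case x, on two legs, its centre line 40 mm beyond the lid's free edge; lid closed: case x = 0, y = +165, z = 42 mm. Can be pinched across from above; it turns between the fingers as the lid swings
- catch_front (a joint): angle of the front turn catch (rad): 0 open (tongue, thumb bar along case x, white dot to the back); starts at 0 to 0.2; grows clockwise seen from above to its stop at 1.4, brass tongue over the plate on the lid's edge. Friction 0.05 N m; stays where left
- catch_front_grip (a point): centre of the front catch's black thumb bar, on its vertical turning axis (case x = -80, y = +161, z = 54 mm); bar 36 mm long, 9 wide, z = 45 to 63 mm; this frame's x runs along the bar (along case x at joint 0). Grip across the 9 mm from above
- catch_back (a joint): angle of the back turn catch (rad): 0 open (tongue, thumb bar along case x, white dot to the back); starts at 0 to 0.2; grows clockwise seen from above to its stop at 1.4, brass tongue over the plate on the lid's edge. Friction 0.05 N m; stays where left
- catch_back_grip (a point): centre of the back catch's black thumb bar, on its vertical turning axis (case x = +80, y = +161, z = 54 mm); bar 36 mm long, 9 wide, z = 45 to 63 mm; this frame's x runs along the bar (along case x at joint 0). Grip across the 9 mm from above
- chisel_a: 12 mm chisel with pale wooden handle, 255 mm long, lying flat. Origin: mid-length, on its underside; own +y runs to the butt of the handle, -y to the cutting edge, +z up. Handle y = 12 to 127 mm, up to 27 mm wide, 26 high; blade 12 mm wide, 10 thick, y = -127 to -7; thin round neck between. Grip across the handle near y = +40 mm (balance). May be absent at a start
- chisel_a_butt (a point): butt end of that chisel's handle (127 mm along its own +y, 13 mm up). May be absent at a start
- chisel_b: 18 mm chisel with dark brown wooden handle, 235 mm long, lying flat. Origin: mid-length, on its underside; own +y runs to the butt of the handle, -y to the cutting edge, +z up. Handle y = 2 to 117 mm, up to 27 mm wide, 26 high; blade 18 mm wide, 9 thick, y = -117 to -17; thin round neck between. Grip across the handle near y = +40 mm (balance). May be absent at a start
- chisel_b_butt (a point): butt end of that chisel's handle (117 mm along its own +y, 13 mm up). May be absent at a start
- chisel_c: 12 mm chisel with pale wooden handle, 255 mm long, lying flat. Origin: mid-length, on its underside; own +y runs to the butt of the handle, -y to the cutting edge, +z up. Handle y = 12 to 127 mm, up to 27 mm wide, 26 high; blade 12 mm wide, 10 thick, y = -127 to -7; thin round neck between. Grip across the handle near y = +40 mm (balance). May be absent at a start
- chisel_c_butt (a point): butt end of that chisel's handle (127 mm along its own +y, 13 mm up). May be absent at a start
- chisel_d: 18 mm chisel with dark brown wooden handle, 235 mm long, lying flat. Origin: mid-length, on its underside; own +y runs to the butt of the handle, -y to the cutting edge, +z up. Handle y = 2 to 117 mm, up to 27 mm wide, 26 high; blade 18 mm wide, 9 thick, y = -117 to -17; thin round neck between. Grip across the handle near y = +40 mm (balance). May be absent at a start
- chisel_d_butt (a point): butt end of that chisel's handle (117 mm along its own +y, 13 mm up). May be absent at a start
- honing_oil: flat dark oil can, 42x70x118 mm, standing by, to be left where it is; origin at the centre of its underside
- bit_block: walnut block with router bits, 50x130x70 mm, standing by, to be left where it is; origin at the centre of its underside
- block_plane: block plane, 50x160x60 mm, standing by, to be left where it is; origin at the centre of its underside
- tape_measure: tape measure, 38x86x68 mm, standing by, to be left where it is; origin at the centre of its underside

How it is judged:
On the way, in this order (a step that is already met when the one before it is completed fails the run):
1. the lid is swung open (value of joint case_lid above 1.6 rad), for 0.2 s.
2. every chisel lies in the racks, handle toward the robot, with the lid still open (z of chisel_a_butt in the frame of chisel_case between 0.015 and 0.038 m and x of each of chisel_a_butt, chisel_b_butt, chisel_c_butt, chisel_d_butt in the frame of chisel_case below -0.07 m and x of chisel_a in the frame of chisel_case between -0.03 and 0.03 m and y of chisel_a in the frame of chisel_case between -0.11 and 0.11 m and angle between the y axis of each of chisel_a, chisel_b, chisel_c, chisel_d and the x axis of chisel_case, either way round below 0.13 rad and angle between chisel_a's own y axis and vertical between 1.42 and 1.65 rad and z of chisel_b_butt in the frame of chisel_case between 0.015 and 0.038 m and x of chisel_b in the frame of chisel_case between -0.03 and 0.03 m and y of chisel_b in the frame of chisel_case between -0.11 and 0.11 m and angle between chisel_b's own y axis and vertical between 1.42 and 1.65 rad and z of chisel_c_butt in the frame of chisel_case between 0.015 and 0.038 m and x of chisel_c in the frame of chisel_case between -0.03 and 0.03 m and y of chisel_c in the frame of chisel_case between -0.11 and 0.11 m and angle between chisel_c's own y axis and vertical between 1.42 and 1.65 rad and z of chisel_d_butt in the frame of chisel_case between 0.015 and 0.038 m and x of chisel_d in the frame of chisel_case between -0.03 and 0.03 m and y of chisel_d in the frame of chisel_case between -0.11 and 0.11 m and angle between chisel_d's own y axis and vertical between 1.42 and 1.65 rad and value of joint case_lid above 0.5 rad), for 0.2 s.
3. the lid is closed, edge to edge (value of joint case_lid below 0.04 rad), for 0.2 s.
4. both catches are turned over the lid (value of joint each of catch_front, catch_back above 1.15 rad and value of joint case_lid below 0.04 rad), for 0.2 s.
At the end, for the whole second after the job is handed in: every present chisel lies down in the racks (butt 15 to 38 mm above the case's underside and at the front end, origin within 30 mm of mid-length, along the case within 0.13 rad, level within 0.08 to 0.15 rad); lid within 0.04 rad of closed; both catches past 1.15 rad; all at rest (all of step 4 and z of chisel_a_butt in the frame of chisel_case between 0.015 and 0.038 m and x of each of chisel_a_butt, chisel_b_butt, chisel_c_butt, chisel_d_butt in the frame of chisel_case below -0.07 m and x of chisel_a in the frame of chisel_case between -0.03 and 0.03 m and y of chisel_a in the frame of chisel_case between -0.11 and 0.11 m and angle between the y axis of each of chisel_a, chisel_b, chisel_c, chisel_d and the x axis of chisel_case, either way round below 0.13 rad and angle between chisel_a's own y axis and vertical between 1.42 and 1.65 rad and z of chisel_b_butt in the frame of chisel_case between 0.015 and 0.038 m and x of chisel_b in the frame of chisel_case between -0.03 and 0.03 m and y of chisel_b in the frame of chisel_case between -0.11 and 0.11 m and angle between chisel_b's own y axis and vertical between 1.42 and 1.65 rad and z of chisel_c_butt in the frame of chisel_case between 0.015 and 0.038 m and x of chisel_c in the frame of chisel_case between -0.03 and 0.03 m and y of chisel_c in the frame of chisel_case between -0.11 and 0.11 m and angle between chisel_c's own y axis and vertical between 1.42 and 1.65 rad and z of chisel_d_butt in the frame of chisel_case between 0.015 and 0.038 m and x of chisel_d in the frame of chisel_case between -0.03 and 0.03 m and y of chisel_d in the frame of chisel_case between -0.11 and 0.11 m and angle between chisel_d's own y axis and vertical between 1.42 and 1.65 rad and linear speed of each of chisel_a, chisel_b, chisel_c, chisel_d below 0.03 m/s); the robot touches nothing.
It fails at once if the lid is slammed (still closing faster than 2 rad/s in its last 0.5 rad) (velocity of joint case_lid below -2 rad/s and value of joint case_lid below 0.5 rad).
It fails at once if a bystander is pushed more than 40 mm or tipped over (distance of any of honing_oil, bit_block, block_plane, tape_measure from where it was at the start of the episode above 0.04 m or angle between any of honing_oil, bit_block, block_plane, tape_measure's own z axis and vertical above 0.5 rad).
Of chisel_a, chisel_b, chisel_c, chisel_d only 2 to 4 are there at a start; the rules pass over those that are not, and their reading is None.
At some moment in a run one of chisel_a, chisel_b, chisel_c, chisel_d may be knocked a few centimetres aside while the robot is not near it.
Once in a run the grip may slacken for a moment while it holds something.
It also fails if it takes over 210 s, if anything falls off the work surface, if the arm or the gripper's body presses on something with over 40 N, if the wrist force passes 120 N, or if a joint passes its speed limit or range.

## Robot

A 6-joint arm with a two-finger parallel gripper is mounted at the origin on the work surface; the furniture and walls round the work are solid. World frame = base frame: x ahead of the robot, y to its left, z up, the work surface at z = 0. Lengths are in m, angles in rad, forces in N, time in s.
With the tool pointing down it reaches from about 0.375 to 0.975 m from the base axis. Payload 3.8 kg.
Tool frame: the origin (TCP) lies where the fingers leave the gripper's body, on its centre line; the fingertips stand 73 mm ahead of it and the grasp point (between the pads) lies 54 mm ahead of it; z points along the fingers, y is the line along which they close (so a half turn about z gives the same grasp; the last joint's range is limited). The gripper opens to 85 mm and grips with 20 to 120 N. Pads are 22 mm wide; open, the fingers measure 114 mm over their backs; the gripper's body (76 mm by 85 mm) begins 54 mm behind the grasp point. The pads swing forward as they close: fully open they stand 13 mm farther back than shut.
Start: joints at [-1.385, 0.264, 1.604, -0, 1.274, -0.037], TCP at [0.149, -0.658, 0.304] pointing down, gripper open.
Joint ranges: [-2.63, 2.63], [-0.94, 2.18], [0.31, 2.57], [-1.31, 4.45], [0, 2.66], [-2.55, 2.55]. Speed limits (rad/s): [2.57, 2.57, 3.14, 3.14, 3.14, 3.14].

## Interface

Orientations are given as a unit quaternion [w, x, y, z].
In Python, from bench import env gives the robot as it stands.
- The arm moves only by the tool arm_command, never from a script. Its argument "series" is a list that holds one entry, the list of rows, each a list of 5 numbers: the opening, from 0 (shut) to 1 (fully open), then the shift along the tool's x, y, z in m, then the turn about the tool's z in degrees. In form: [[[hand, dx, dy, dz, yaw], ...]]. A call has 1 to 20 rows; each row shifts and turns the commanded pose from where the row before left it, along the tool's axes as they then stand; what a row does not reach is not made up. A row lasts 1/12 s, in which the tool goes at most 41.7 mm and 7.16 degrees, less where a joint would pass 70% of its speed; a pose out of reach is approached as far as the arm can. A call with a gripper value outside its range is refused whole. The fingers move at their own pace and stop on an object; "squeeze" is the grip in N (left out, the last holds). Time passes only in rows, so rows that do not move let the fingers close. It gives the time, the measured TCP pose, the force, the opening and the grip force at its end, in the units of the state.
- env.get_state(): the state, without advancing time (a new reading comes with each control period).
- env.camera(name): name is "scene" or "top" or "wrist"; returns a dict with "img" (400x640x3 uint8, red, green, blue), "depth" (400x640 float32, m along the optical axis (not along the pixel's ray), 0 where there is no reading), "mtx" (3x3 intrinsics, pixels), "R" (3x3) and "t" (3): a world point X has camera coordinates R X + t; the wrist camera has in their place "mount" (4x4, takes a point from camera to tool coordinates, whose origin is the TCP and whose axes are the flange's). Camera axes: x right, y down, z forward; pixel columns grow to the right and rows downward; lengths in m; the calibration is good to about 2 mm. A picture is of the moment at which its call begins: read the wrist's pose just before it.
- env.close_job(): hands the job in; it is judged then, once.
The state is a dict: "t": time; "joint_positions": joint angles; "qd": joint speeds; "joint_torque": joint torques, N m; "tool_pos": TCP position; "ee_rot": TCP orientation; "contact_force": force on the tool from outside, world axes, zero at the start; "torque": the same for the moment, N m; "grip_width": finger opening in m; "finger_force": force on a finger pad.
Only numpy, scipy, OpenCV 4.12 (cv2) and the standard library are available. Lean on these libraries where they do the work, as an engineer would, in place of code of your own. Each camera call takes 0.05 s, during which the arm holds its last target. There are 200 camera calls.

## Working session

There is one attempt and no reset: what is moved stays moved. The work goes in short steps, Python scripts to look and compute and a tool call to move; the robot and the scene stay as the last step left them, time stands still between calls to the robot, and variables do not carry over. Pictures are saved under pics/ and viewed, at most 14 in all, crops included, and the job is handed in when it is done.

Besides the shell and the picture viewer there is one more tool, called after "Emit:" as a command line: name --argument value ..., lists and objects as JSON in quotes. arm_command: Moves the arm, as the interface text tells. Its arguments: {"type":"object","properties":{"series":{"type":"array","items":{"type":"array","items":{"type":"array","items":{"type":"number"}}}},"squeeze":{"type":"number"}},"required":["series"]}

```bash
ls; mkdir -p pics
cat > h.py <<'E'
import numpy as np, cv2
from bench import env
from scipy.spatial.transform import Rotation as Ro
def rot(q): return Ro.from_quat([q[1],q[2],q[3],q[0]]).as_matrix()
def pts(c):
    # world point per pixel (fixed camera)
    h,w=c['depth'].shape
    u,v=np.meshgrid(np.arange(w),np.arange(h)); K=c['mtx']; z=c['depth']
    P=np.stack([(u-K[0,2])/K[0,0]*z,(v-K[1,2])/K[1,1]*z,z],-1)
    return P
def world(c,st=None):
    P=pts(c)
    if 'R' in c: return (P-c['t'])@c['R']
    M=c['mount']; P=P@M[:3,:3].T+M[:3,3]
    return P@rot(st['ee_rot']).T+st['tool_pos']
def save(n,img,f=1): cv2.imwrite('pics/'+n,cv2.resize(img[...,::-1],None,fx=f,fy=f))
E
python3 - <<'E'
from h import *
s=env.get_state();print({k:np.round(v,3) for k,v in s.items()})
for n in('top','scene'):
    c=env.camera(n);save(n+'0.png',c['img'],1.25);np.savez('/tmp/'+n,**c)
    print(n,np.round(c['mtx'],1).tolist(),np.round(c['R'],3).tolist(),np.round(c['t'],3), (c['depth']==0).mean())
E
```

```text
pics
{'t': np.float64(0.0), 'joint_positions': array([-1.385,  0.265,  1.605,  0.   ,  1.274, -0.037]), 'qd': array([ 0.   ,  0.001,  0.002,  0.002, -0.   , -0.002]), 'joint_torque': array([-0.0000e+00, -5.1512e+01, -3.6732e+01, -0.0000e+00,  1.3000e-02,
        0.0000e+00]), 'tool_pos': array([ 0.149, -0.658,  0.303]), 'ee_rot': array([-0.001,  0.994,  0.111, -0.   ]), 'contact_force': array([ 0.612, -0.255,  0.862]), 'torque': array([-0.019, -0.017, -0.004]), 'finger_force': np.float64(0.0), 'grip_width': np.float64(0.086)}
top [[516.7, 0.0, 320.6], [0.0, 516.7, 202.6], [0.0, 0.0, 1.0]] [[-0.029, -1.0, -0.005], [-0.995, 0.029, -0.099], [0.1, 0.002, -0.995]] [0.192 0.487 1.571] 0.00401171875
scene [[480.3, 0.0, 320.9], [0.0, 480.3, 203.9], [0.0, 0.0, 1.0]] [[-0.594, -0.805, -0.006], [-0.442, 0.332, -0.833], [0.672, -0.492, -0.553]] [0.41  0.192 1.042] 0.00872265625
```

View pics/top0.png

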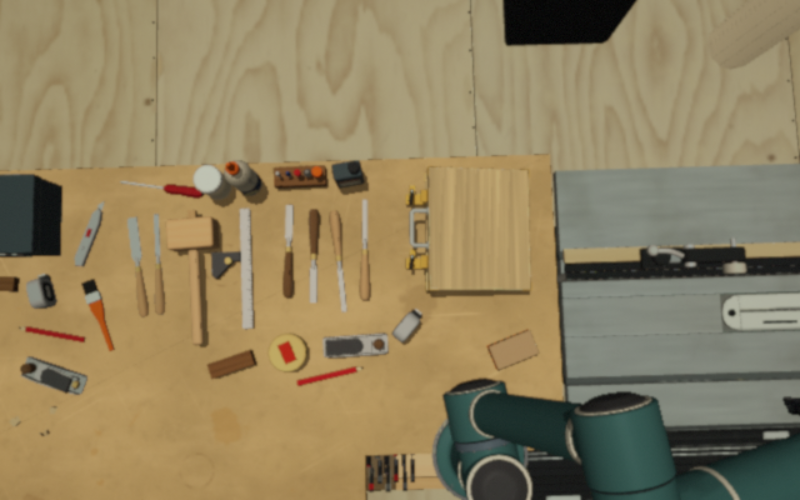

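View pics/scene0.png

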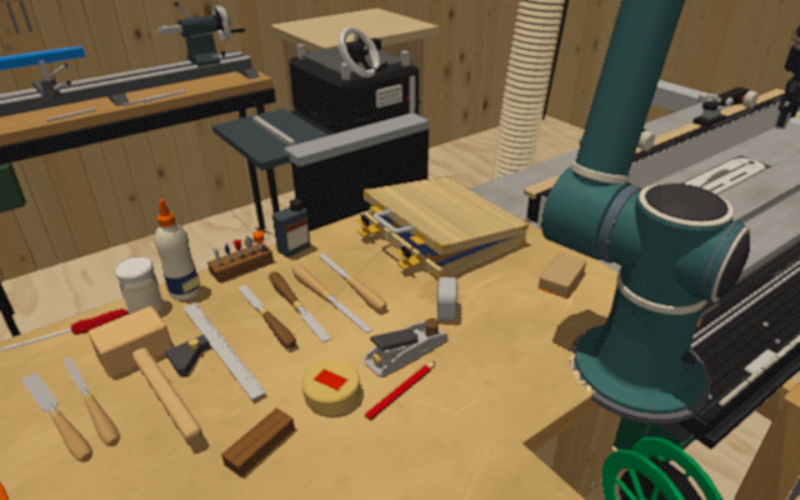

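The top view shows four chisels between square and case. In the enlarged picture they are at x≈289 and 314 (brown) and 338 and 365 (pale). The handles of the outer two point toward the robot, the middle two away from it. The case is at (430–530, 168–292), its lid ajar, with the pull at (418,228) and the catches at (418,200) and (418,260).

```bash
cat >> h.py <<'E'
def chisels(c,W,roi):
    """above-table blobs in roi; prints centre, axis, ends"""
    Z=W[...,2]; x0,x1,y0,y1=roi
    m=((Z>.005)&(Z<.045)&(W[...,0]>x0)&(W[...,0]<x1)&(W[...,1]>y0)&(W[...,1]<y1)&(c['depth']>0)).astype(np.uint8)
    n,l,s,_=cv2.connectedComponentsWithStats(m)
    out=[]
    for i in range(1,n):
        if s[i,4]<60: continue
        p=W[l==i]; col=c['img'][l==i]
        vx,vy,cx,cy=cv2.fitLine(p[:,:2].astype(np.float32),cv2.DIST_HUBER,0,.01,.01).ravel()
        if vx<0: vx,vy=-vx,-vy
        a=(p[:,:2]-[cx,cy])@[vx,vy]; b=(p[:,:2]-[cx,cy])@[-vy,vx]
        lo,hi=a.min(),a.max(); mid=(lo+hi)/2
        wn=[np.ptp(b[(a>lo+(hi-lo)*q)&(a<lo+(hi-lo)*(q+.2))]) for q in (.1,.7)]
        hz=[np.percentile(p[(a>lo+(hi-lo)*q)&(a<lo+(hi-lo)*(q+.2)),2],90) for q in (.1,.7)]
        out.append(dict(n=s[i,4],mid=np.round([cx+mid*vx,cy+mid*vy],3),L=round(hi-lo,3),ang=round(np.degrees(np.arctan2(vy,vx)),1),w=np.round(wn,3),h=np.round(hz,3),col=np.median(col,0)))
    return out
E
python3 - <<'E'
from h import *
for n in('top','scene'):
    c=dict(np.load(f'/tmp/{n}.npz')); W=world(c)
    if n=='top':
        for (u,v) in [(289,280),(314,220),(338,230),(365,280),(425,175),(525,175),(440,285),(525,285),(480,230),(418,228),(418,200),(418,260),(412,228)]:
            print((u,v),np.round(W[int(v/1.25),int(u/1.25)],3))
    for o in chisels(c,W,(.3,.75,.1,.5)): print(o)
E
```

```text
(289, 280) [0.434 0.456 0.023]
(314, 220) [0.582 0.392 0.024]
(338, 230) [0.555 0.333 0.023]
(365, 280) [0.429 0.268 0.022]
(425, 175) [0.688 0.111 0.019]
(525, 175) [ 0.674 -0.133  0.049]
(440, 285) [0.408 0.087 0.085]
(525, 285) [ 0.404 -0.12   0.052]
(480, 230) [ 0.538 -0.014  0.071]
(418, 228) [0.558 0.134 0.001]
(418, 200) [0.625 0.132 0.023]
(418, 260) [0.474 0.137 0.03 ]
(412, 228) [0.547 0.151 0.084]
{'n': np.int32(564), 'mid': array([0.686, 0.425]), 'L': np.float64(0.13), 'ang': np.float32(-89.4), 'w': array([0.053, 0.051]), 'h': array([0.034, 0.034]), 'col': array([106.,  70.,  39.])}
{'n': np.int32(60), 'mid': array([0.67, 0.3 ]), 'L': np.float64(0.067), 'ang': np.float32(-81.1), 'w': array([0.004, 0.002]), 'h': array([0.042, 0.043]), 'col': array([58.5, 51.5, 39.5])}
{'n': np.int32(128), 'mid': array([0.628, 0.137]), 'L': np.float64(0.066), 'ang': np.float32(49.9), 'w': array([0.012, 0.046]), 'h': array([0.026, 0.041]), 'col': array([175. , 139. ,  61.5])}
{'n': np.int32(412), 'mid': array([0.498, 0.396]), 'L': np.float64(0.236), 'ang': np.float32(-1.4), 'w': array([0.016
[... 1461 characters left out ...]
loat64(0.239), 'ang': np.float32(-2.1), 'w': array([0.026, 0.018]), 'h': array([0.026, 0.009]), 'col': array([184., 147.,  91.])}
{'n': np.int32(484), 'mid': array([0.482, 0.337]), 'L': np.float64(0.252), 'ang': np.float32(6.1), 'w': array([0.015, 0.026]), 'h': array([0.009, 0.026]), 'col': array([186., 152.,  93.])}
{'n': np.int32(518), 'mid': array([0.496, 0.4  ]), 'L': np.float64(0.234), 'ang': np.float32(0.1), 'w': array([0.019, 0.025]), 'h': array([0.01 , 0.026]), 'col': array([142.5, 111. ,  63. ])}
{'n': np.int32(514), 'mid': array([0.508, 0.462]), 'L': np.float64(0.236), 'ang': np.float32(-1.8), 'w': array([0.024, 0.019]), 'h': array([0.027, 0.01 ]), 'col': array([122.,  83.,  47.])}
```

Run:
```python
from h import *
c=dict(np.load('/tmp/top.npz')); W=world(c); Z=W[...,2]
m=(Z>.045)&(Z<.16)&(W[...,0]>.36)&(W[...,0]<.73)&(W[...,1]<.2)&(W[...,1]>-.16)
n,l,s,_=cv2.connectedComponentsWithStats(m.astype(np.uint8)); i=1+s[1:,4].argmax()
p=W[l==i]; A=np.c_[p[:,:2],np.ones(len(p))]
for k in range(5):
    co=np.linalg.lstsq(A,p[:,2],rcond=None)[0]; r=abs(A@co-p[:,2]); p=p[r<.006];A=A[r<.006]
print(len(p),co,'angle',np.degrees(np.arctan(np.hypot(*co[:2]))),np.arctan(np.hypot(*co[:2])),'hingeyaw',np.degrees(np.arctan2(-co[0],co[1])))
box=cv2.minAreaRect(p[:,:2].astype(np.float32)); print(box,cv2.boxPoints(box))
for y in np.arange(-.15,.13,.02):
    q=p[abs(p[:,1]-y)<.01]; 
    if len(q): print(round(y,2),q[:,0].min(),q[:,0].max(),q[:,2].mean())
# pull & catches
for n in('top','scene'):
    c=dict(np.load(f'/tmp/{n}.npz')); W=world(c); Z=W[...,2]
    m=(Z>.05)&(Z<.12)&(W[...,0]>.4)&(W[...,0]<.7)&(W[...,1]<.19)&(W[...,1]>.11)
    nn,l,s,_=cv2.connectedComponentsWithStats(m.astype(np.uint8))
    for i in range(1,nn):
        if s[i,4]>8: q=W[l==i]; print(n,s[i,4],q.mean(0).round(3),q.min(0).round(3),q.max(0).round(3),np.median(c['img'][l==i],0))
```

```text
7225 [0.00313222 0.13789608 0.0694898 ] angle 7.853347713074275 0.13706677489711303 hingeyaw -1.3012111503213777
((0.5451457500457764, 0.008521303534507751), (0.2912604808807373, 0.2960521876811981), 88.65814208984375) [[ 0.3937499  -0.13360257]
 [ 0.6897209  -0.14053543]
 [ 0.6965416   0.15064518]
 [ 0.40057057  0.15757804]]
-0.15 0.6805148602930614 0.6891760766172959 0.0486688034023941
-0.13 0.3942247713039236 0.6899387263654432 0.053213242879240764
-0.11 0.3944250250478817 0.6896111112143601 0.05613489401859985
-0.09 0.3949875418041016 0.6898004232977407 0.05855402153608824
-0.07 0.3951964253395308 0.6899106860648139 0.06169334442849936
-0.05 0.39574136400785004 0.6890777190413684 0.06427865728992148
-0.03 0.39621637892513967 0.6896892038308228 0.06726381536087606
-0.01 0.39663087404941816 0.6925531005667179 0.06976631498430629
0.01 0.3971140803711031 0.6925134393075734 0.07249296954407666
0.03 0.39771888865969035 0.6920074120916105 0.0755387386999621
0.05 0.3980824352273975 0.6927267637393153 0.07819629628995664
0.07 0.39839040659838193 0.692521366364529 0.08102872876863891
0.09 0.39893499695361667 0.6947395614221822 0.08378005069493329
0.11 0.3994828221314141 0.6945069104251534 0.08568642918264037
0.13 0.5013972243300987 0.591550511448665 0.08594633888968038
top 36 [0.627 0.15  0.061] [0.611 0.145 0.051] [0.647 0.155 0.066] [80.5 72.5 37. ]
top 54 [0.627 0.119 0.07 ] [0.612 0.112 0.064] [0.64  0.127 0.078] [178.5 140.   57.5]
top 331 [0.51  0.128 0.081] [0.4   0.11  0.065] [0.599 0.155 0.094] [154. 142. 106.]
top 36 [0.467 0.154 0.061] [0.451 0.15  0.053] [0.484 0.16  0.07 ] [93.  74.5 38.5]
scene 612 [0.515 0.123 0.08 ] [0.4   0.11  0.063] [0.673 0.16  0.092] [137. 117.  68.]
scene 49 [0.626 0.153 0.059] [0.61  0.144 0.051] [0.647 0.158 0.065] [63. 49. 26.]
scene 55 [0.466 0.157 0.059] [0.45  0.151 0.05 ] [0.487 0.162 0.066] [40. 32. 25.]
```

Emit:
arm_command --series '[[[0.4,0,0,0,7.1],[0.4,0,0,0,7.1],[0.4,0.0172,-0.0372,0,0],[0.4,0.0172,-0.0372,0,0],[0.4,0.0172,-0.0372,0,0],[0.4,0.0172,-0.0372,0,0],[0.4,0.0172,-0.0372,0,0],[0.4,0.0172,-0.0372,0,0],[0.4,0.0172,-0.0372,0,0],[0.4,0.0172,-0.0372,0,0],[0.4,0.0172,-0.0372,0,0],[0.4,0.0172,-0.0372,0,0],[0.4,0.0172,-0.0372,0,0],[0.4,0.0172,-0.0372,0,0],[0.4,0.0172,-0.0372,0,0],[0.4,0.0172,-0.0372,0,0],[0.4,0.0172,-0.0372,0,0],[0.4,0.0172,-0.0372,0,0],[0.4,0.0172,-0.0372,0,0],[0.4,0.0172,-0.0372,0,0]]]' --squeeze 40

```text
t: 1.77
tool_pos: [0.4755, 0.0055, 0.3037]
ee_rot: [0.0, 1.0, -0.012, -0.0]
contact_force: [0.9, -0.8, -0.2]
grip_width: 0.0343
finger_force: 0.0
```

Emit:
arm_command --series '[[[0.4,0.0172,-0.0372,0,0],[0.4,0.0172,-0.0372,0,0],[0.4,0.0172,-0.0372,0,0],[0.4,0.0172,-0.0372,0,0],[0.4,0,0,0.02,0],[0.4,0,0,0.02,0],[0.4,0,0,0.02,0],[0.4,0,0,0,0],[0.4,0,0,0,0]]]'

```text
t: 2.52
tool_pos: [0.5467, 0.1502, 0.2421]
ee_rot: [0.001, 1.0, -0.012, -0.002]
contact_force: [1.2, -1.3, 1.0]
grip_width: 0.0339
finger_force: 0.0
```

```bash
cat > look.py <<'E'
import sys
from h import *
s=env.get_state(); c=env.camera('wrist'); W=world(c,s); save(sys.argv[1]+'.png',c['img'])
R=rot(s['ee_rot']); print('tcp',s['tool_pos'].round(4),'phi',np.degrees(np.arctan2(R[1,0],R[0,0])).round(2),'w',s['grip_width'],'q',s['joint_positions'].round(2),'t',s['t'])
np.savez('/tmp/w',W=W,img=c['img'],depth=c['depth'])
E
python3 look.py w1
python3 - <<'E'
from h import *
d=np.load('/tmp/w.npz');W=d['W'];Z=W[...,2]
print(np.round(W[::80,::80],3).tolist())
E
```

```text
tcp [0.5467 0.1502 0.2421] phi -1.42 w 0.033930475711436946 q [0.22 0.11 1.9  0.   1.13 1.82] t 2.5167
[[[0.702, 0.374, 0.069], [0.687, 0.284, 0.118], [0.704, 0.268, 0.053], [0.716, 0.22, -0.0], [0.714, 0.147, -0.0], [0.69, 0.095, 0.086], [0.691, 0.039, 0.08], [0.692, -0.022, 0.071]], [[0.655, 0.465, -0.0], [0.653, 0.385, 0.001], [0.651, 0.307, -0.001], [0.649, 0.228, 0.001], [0.644, 0.149, 0.062], [0.641, 0.091, 0.086], [0.64, 0.03, 0.078], [0.639, -0.036, 0.069]], [[0.576, 0.495, 0.0], [0.578, 0.388, 0.025], [0.571, 0.323, -0.0], [0.569, 0.237, -0.0], [0.585, 0.15, 0.087], [0.583, 0.088, 0.085], [0.58, 0.02, 0.077], [0.575, -0.054, 0.065]], [[0.481, 0.532, 0.0], [0.479, 0.437, 0.001], [0.484, 0.333, 0.016], [0.473, 0.249, -0.001], [0.516, 0.152, 0.088], [0.513, 0.083, 0.085], [0.505, 0.008, 0.074], [0.497, -0.076, 0.061]], [[0.374, 0.562, 0.011], [0.363, 0.471, 0.002], [0.359, 0.367, 0.0], [0.553, 0.181, 0.223], [0.354, 0.157, 0.0], [0.559, 0.123, 0.231], [0.413, -0.008, 0.071], [0.399, -0.101, 0.059]]]
```

Emit:
arm_command --series '[[[0.4,0,0,0.021,0],[0.4,0,0,0.021,0],[0.4,0,0,0.021,0],[0.4,0,0,0.021,0],[0.4,0,0,0.021,0],[0.4,0,0,0,0],[0,0,0,0,0],[0,0,0,0,0],[0,0,0,0,0],[0,0,0,0,0],[0,0,0,0,0]]]'

```text
t: 3.48
tool_pos: [0.5493, 0.1502, 0.1407]
ee_rot: [-0.0, 1.0, -0.013, 0.002]
contact_force: [1.7, -2.3, 0.1]
grip_width: 0.0083
finger_force: 39.0
```

Run:
```python
from h import *
r=np.hypot(.29,.012);a0=np.arctan2(.012,.29)
prev=None
for a in np.linspace(.137,1.97,25):
    p=np.array([r*np.cos(a+a0),r*np.sin(a+a0)])
    if prev is not None: print([0,0,round(-(p-prev)[0],4),round(-(p-prev)[1],4),0],end=', ')
    prev=p
```

```text
[0, 0, np.float64(0.0048), np.float64(-0.0216), 0], [0, 0, np.float64(0.0064), np.float64(-0.0212), 0], [0, 0, np.float64(0.008), np.float64(-0.0207), 0], [0, 0, np.float64(0.0096), np.float64(-0.02), 0], [0, 0, np.float64(0.0111), np.float64(-0.0192), 0], [0, 0, np.float64(0.0125), np.float64(-0.0183), 0], [0, 0, np.float64(0.0138), np.float64(-0.0173), 0], [0, 0, np.float64(0.0151), np.float64(-0.0162), 0], [0, 0, np.float64(0.0163), np.float64(-0.015), 0], [0, 0, np.float64(0.0174), np.float64(-0.0137), 0], [0, 0, np.float64(0.0184), np.float64(-0.0123), 0], [0, 0, np.float64(0.0193), np.float64(-0.0109), 0], [0, 0, np.float64(0.0201), np.float64(-0.0094), 0], [0, 0, np.float64(0.0207), np.float64(-0.0078), 0], [0, 0, np.float64(0.0213), np.float64(-0.0062), 0], [0, 0, np.float64(0.0217), np.float64(-0.0046), 0], [0, 0, np.float64(0.022), np.float64(-0.0029), 0], [0, 0, np.float64(0.0221), np.float64(-0.0012), 0], [0, 0, np.float64(0.0222), np.float64(0.0005), 0], [0, 0, np.float64(0.0221), np.float64(0.0021), 0], [0, 0, np.float64(0.0218), np.float64(0.0038), 0], [0, 0, np.float64(0.0215), np.float64(0.0055), 0], [0, 0, np.float64(0.021), np.float64(0.0071), 0], [0, 0, np.float64(0.0204), np.float64(0.0087), 0],
```

Emit:
arm_command --series '[[[0,0,0.0048,-0.0216,0],[0,0,0.0064,-0.0212,0],[0,0,0.008,-0.0207,0],[0,0,0.0096,-0.02,0],[0,0,0.0111,-0.0192,0],[0,0,0.0125,-0.0183,0],[0,0,0.0138,-0.0173,0],[0,0,0.0151,-0.0162,0],[0,0,0.0163,-0.015,0],[0,0,0.0174,-0.0137,0],[0,0,0.0184,-0.0123,0],[0,0,0.0193,-0.0109,0],[0,0,0,0,0]]]'

```text
t: 4.57
tool_pos: [0.545, -0.0027, 0.3508]
ee_rot: [-0.001, 1.0, -0.013, 0.003]
contact_force: [-2.7, 5.1, 11.3]
grip_width: 0.0082
finger_force: 41.4
```

Emit:
arm_command --series '[[[0,0,0.0201,-0.0094,0],[0,0,0.0207,-0.0078,0],[0,0,0.0213,-0.0062,0],[0,0,0.0217,-0.0046,0],[0,0,0.022,-0.0029,0],[0,0,0.0221,-0.0012,0],[0,0,0.0222,0.0005,0],[0,0,0.0221,0.0021,0],[0,0,0.0218,0.0038,0],[0,0,0.0215,0.0055,0],[0,0,0.021,0.0071,0],[0,0,0.0204,0.0087,0],[0,0,0,0,0],[0,0,0,0,0]]]'

```text
t: 5.73
tool_pos: [0.538, -0.2611, 0.3506]
ee_rot: [0.001, 1.0, -0.013, 0.001]
contact_force: [0.1, -5.3, 1.3]
grip_width: 0.0085
finger_force: 43.9
```

Emit:
arm_command --series '[[[0.5,0,0,0,0],[0.5,0,0,0,0],[0.5,0,0,0,0],[0.5,0,0,-0.02,0],[0.5,0,0,-0.02,0],[0.5,0,0,-0.02,0],[0.5,0,0,-0.02,0]]]'

```text
t: 6.32
tool_pos: [0.5376, -0.2579, 0.4304]
ee_rot: [-0.001, 1.0, -0.012, -0.0]
contact_force: [-0.1, 0.5, 0.1]
grip_width: 0.0423
finger_force: 0.0
```

Emit:
arm_command --series '[[[0.6,-0.0035,-0.0373,0,0],[0.6,-0.0035,-0.0373,0,0],[0.6,-0.0035,-0.0373,0,0],[0.6,-0.0035,-0.0373,0,0],[0.6,-0.0035,-0.0373,0,0],[0.6,-0.0035,-0.0373,0,0],[0.6,-0.0035,-0.0373,0,0],[0.6,-0.0035,-0.0373,0,0],[0.6,-0.0035,-0.0373,0,0],[0.6,-0.0035,-0.0373,0,0],[0.6,-0.0035,-0.0373,0,0],[0.6,-0.0035,-0.0373,0,0],[0.6,-0.0035,-0.0373,0.03,0],[0.6,-0.0035,-0.0373,0.03,0],[0.6,-0.0035,-0.0373,0.03,0],[0.6,0,0,0.03,0],[0.6,0,0,0,0],[0.6,0,0,0,0]]]'

```text
t: 7.82
tool_pos: [0.4984, 0.2869, 0.3195]
ee_rot: [0.001, 1.0, -0.012, -0.003]
contact_force: [-0.2, -0.2, 0.9]
grip_width: 0.0515
finger_force: 0.0
```

```bash
python3 look.py w2
python3 - <<'E'
from h import *
d=np.load('/tmp/w.npz');c=dict(d);W=d['W']
for o in chisels(c,W,(.3,.66,.2,.52)): print(o)
c=env.camera('top');W=world(c);save('top1.png',c['img'][110:260,240:440],3); Z=W[...,2]
for o in chisels(c,W,(.3,.66,.2,.5)): print(o['mid'],o['L'],o['ang'])
m=(Z>.15)&(Z<.34)&(W[...,0]>.38)&(W[...,0]<.7)&(W[...,1]<-.1)&(W[...,1]>-.33); q=W[m]
print(m.sum(),q.max(0),q[q[:,2]>.27].mean(0))
E
```

```text
tcp [0.4984 0.2869 0.3195] phi -1.33 w 0.051526994335064066 q [ 0.48  0.07  1.8  -0.    1.28  2.07] t 7.8167
{'n': np.int32(2215), 'mid': array([0.503, 0.268]), 'L': np.float64(0.24), 'ang': np.float32(-1.5), 'w': array([0.027, 0.012]), 'h': array([0.026, 0.008]), 'col': array([216., 168.,  88.])}
{'n': np.int32(2603), 'mid': array([0.51 , 0.456]), 'L': np.float64(0.229), 'ang': np.float32(-0.1), 'w': array([0.025, 0.019]), 'h': array([0.026, 0.008]), 'col': array([148.,  95.,  51.])}
{'n': np.int32(2551), 'mid': array([0.5  , 0.394]), 'L': np.float64(0.229), 'ang': np.float32(-2.7), 'w': array([0.018, 0.025]), 'h': array([0.008, 0.026]), 'col': array([136.,  85.,  44.])}
{'n': np.int32(2363), 'mid': array([0.492, 0.333]), 'L': np.float64(0.233), 'ang': np.float32(4.1), 'w': array([0.013, 0.027]), 'h': array([0.009, 0.026]), 'col': array([237., 190., 107.])}
{'n': np.int32(316), 'mid': array([0.306, 0.462]), 'L': np.float64(0.043), 'ang': np.float32(89.2), 'w': array([0.004, 0.005]), 'h': array([0.034, 0.029]), 'col': array([119.,  90.,  43.])}
[0.481 0.459] 0.173 0.4
[0.451 0.27 ] 0.138 -1.4
[0.457 0.332] 0.096 6.2
[0.444 0.398] 0.071 2.5
3435 [ 0.68653533 -0.18252149  0.3020597 ] [ 0.53656921 -0.25342873  0.28670859]
```

View pics/w2.png

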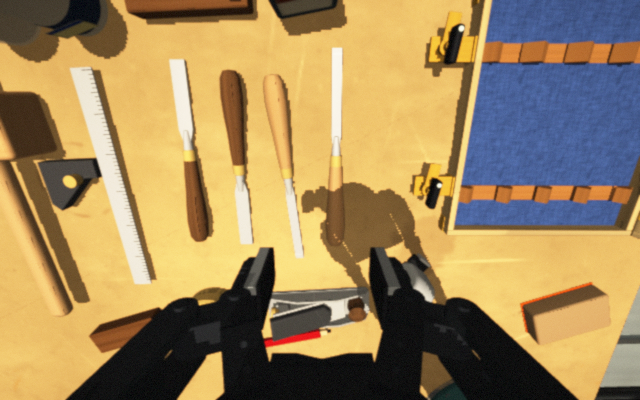

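View pics/top1.png

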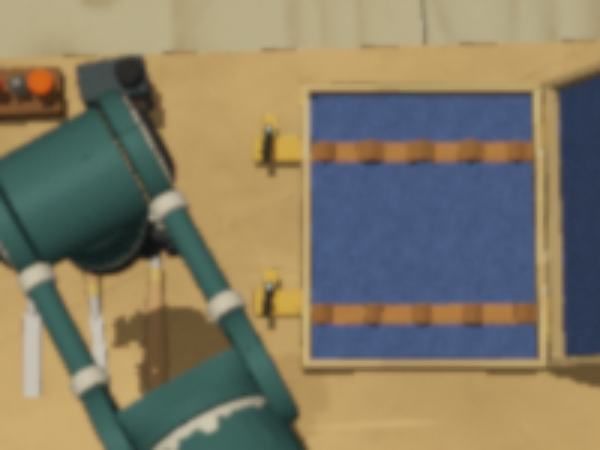

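Wrist view: the four chisels lie at columns 185, 235, 283 and 336; the middle two have their handles away from the robot. The case is open, with its racks and catches visible at (455,40) and (433,185). The top view confirms the lid is well back. The fallen-back pull measures z≈0.30.

```bash
cat >> h.py <<'E'
def ends(c,W,roi,zt=.0035):
    Z=W[...,2]; x0,x1,y0,y1=roi
    m=((Z>zt)&(Z<.045)&(W[...,0]>x0)&(W[...,0]<x1)&(W[...,1]>y0)&(W[...,1]<y1)&(c['depth']>0)).astype(np.uint8)
    n,l,s,_=cv2.connectedComponentsWithStats(m)
    for i in range(1,n):
        if s[i,4]<600: continue
        p=W[l==i]; h=p[p[:,2]>.017]  # handle
        x,y=h[:,0],h[:,1]
        A=np.polyfit(p[:,0],p[:,1],1)
        print('n',s[i,4],'handle x',x.min().round(4),x.max().round(4),'y',h[:,1].mean().round(4),'all x',p[:,0].min().round(4),p[:,0].max().round(4),'ang',np.degrees(np.arctan(A[0])).round(1),'y(handle mid)',np.polyval(A,(x.min()+x.max())/2).round(4))
E
python3 - <<'E'
from h import *
c=dict(np.load('/tmp/w.npz')); ends(c,c['W'],(.33,.66,.2,.52))
c=env.camera('top');W=world(c);Z=W[...,2]
m=(Z>.025)&(Z<.036)&(W[...,0]>.38)&(W[...,0]<.71)&(W[...,1]<.122)&(W[...,1]>-.136); q=W[m]
print(cv2.minAreaRect(q[:,:2].astype(np.float32)))
for x in np.arange(.42,.68,.05):
  r=q[abs(q[:,0]-x)<.01]; print('x',x,r[r[:,1]>.08][:,1].min(),r[:,1].max(),r[:,1].min())
for y in (-.08,-.02,.05,.09):
  r=q[abs(q[:,1]-y)<.01]; print('y',y,r[:,0].min(),r[:,0].max())
w=np.load('/tmp/w.npz');W=w['W'];Z=W[...,2]
for y in (0,.05,.09):
  r=W[(Z>.026)&(Z<.034)&(abs(W[...,1]-y)<.01)&(W[...,0]<.42)&(W[...,0]>.37)]; print(len(r),r[:,0].min() if len(r) else 0)
for x in (.42,.5,.57):
  r=W[(Z>.026)&(Z<.034)&(abs(W[...,0]-x)<.01)&(W[...,1]<.13)&(W[...,1]>.09)]; print(x,len(r),r[:,1].max() if len(r) else 0)
m=(Z>.05)&(Z<.07)&(W[...,1]<.19)&(W[...,1]>.12)&(W[...,0]<.7); n,l,s,_=cv2.connectedComponentsWithStats(m.astype(np.uint8))
for i in range(1,n):
  if s[i,4]>60: p=W[l==i]; print(s[i,4],cv2.minAreaRect(p[:,:2].astype(np.float32)),p[:,2].max())
E
```

```text
n 2439 handle x 0.3833 0.5027 y 0.2694 all x 0.3833 0.6364 ang -1.4 y(handle mid) 0.2694
n 2821 handle x 0.3956 0.519 y 0.4577 all x 0.3956 0.6281 ang -0.1 y(handle mid) 0.4563
n 2671 handle x 0.49 0.6145 y 0.3921 all x 0.3818 0.6145 ang -2.6 y(handle mid) 0.3919
n 2493 handle x 0.4856 0.6079 y 0.3382 all x 0.3565 0.6079 ang 4.1 y(handle mid) 0.3365
((0.5432063341140747, -0.008235767483711243), (0.25798892974853516, 0.2968973219394684), 89.40764617919922)
x 0.42 0.11402917184853657 0.11770153339872547 -0.1359234141138097
x 0.47 0.09744381892807667 0.12142049957172474 -0.1355278722364066
x 0.52 0.11067535092717372 0.11441851897011839 -0.1359145647784901
x 0.57 0.10901243059911704 0.11564837454864736 -0.13214045946069497
x 0.6199999999999999 0.08261850854508972 0.11993914434872581 -0.13553445748737877
x 0.6699999999999999 0.10567712120634175 0.11251156533399694 -0.1341579082984373
y -0.08 0.39624399675072863 0.6903671686171191
y -0.02 0.3980734261388712 0.688777871558611
y 0.05 0.3973070100015302 0.690955245276238
y 0.09 0.3983160841167862 0.6925985601542707
100 0.39699400602273016
93 0.398386315799401
89 0.40098755186479806
0.42 93 0.11901575693305022
0.5 114 0.11682313892613583
0.57 147 0.11523406476895515
503 ((0.6294724941253662, 0.14916741847991943), (0.009455339051783085, 0.035700567066669464), 80.00550079345703) 0.06568685690843096
322 ((0.470512330532074, 0.15365532040596008), (0.00895627960562706, 0.03517640382051468), 79.92093658447266) 0.06491966758540191
317 ((0.3361540138721466, 0.1527954339981079), (0.034509263932704926, 0.01492501050233841), 47.35810470581055) 0.06905769113459725
```

Emit:
arm_command --series '[[[0.6,-0.009,0.0063,0.024,0],[0.6,-0.009,0.0063,0.024,0],[0.6,-0.009,0.0062,0.024,0],[0.6,0,0,0.024,0],[0.6,0,0,0.024,0],[0.6,0,0,0.024,0],[0.6,0,0,0.024,0],[0.6,0,0,0.024,0],[0.6,0,0,0.024,0],[0.6,0,0,0.0245,0],[0.6,0,0,0,0],[0.6,0,0,0,0],[0,0,0,0,0],[0,0,0,0,0],[0,0,0,0,0],[0,0,0,0,0],[0,0,0,0,0]]]' --squeeze 60

```text
t: 9.38
tool_pos: [0.4746, 0.2694, 0.0838]
ee_rot: [-0.001, 1.0, -0.012, 0.002]
contact_force: [-0.5, -1.6, 6.4]
grip_width: 0.0151
finger_force: 56.5
```

Emit:
arm_command --series '[[[0,0,0,-0.03,0],[0,0,0,-0.03,0],[0,0,0,-0.03,0],[0,0,0,-0.03,0],[0,0.00335,0.0295,0,0],[0,0.00335,0.0295,0,0],[0,0.00335,0.0295,0,0],[0,0.00335,0.0295,0,0],[0,0.00335,0.0295,0,0],[0,0.00335,0.0295,0,0],[0,0.00335,0.0295,0,0],[0,0.00335,0.0295,0,0],[0,0.00335,0.0295,0,0],[0,0.00335,0.0295,0,0],[0,0.00335,0.0295,0,0],[0,0.00335,0.0295,0,0],[0,0,0,0,0],[0,0,0,0,0]]]'

```text
t: 10.88
tool_pos: [0.5043, -0.0876, 0.202]
ee_rot: [0.0, 1.0, -0.014, 0.001]
contact_force: [0.5, 0.4, -1.7]
grip_width: 0.0151
finger_force: 56.0
```

```bash
cat > held.py <<'E'
from h import *
# held chisel: points 20..110mm under TCP, near tool axis; print in case frame
C=np.array([.545,-.009]); th=np.radians(-1.4); Rc=np.array([[np.cos(th),-np.sin(th)],[np.sin(th),np.cos(th)]])
c=dict(np.load('/tmp/w.npz')); W=c['W']; s=env.get_state(); t=s['tool_pos']
print('tcp case',((t[:2]-C)@Rc).round(4),t[2].round(4))
P=(W[...,:2]-C)@Rc; g=(t[:2]-C)@Rc
Z=W[...,2]
m=(c['depth']>0)&(Z<t[2]-.045)&(Z>t[2]-.12)&(abs(P[...,1]-g[1])<.03)&(P[...,0]>g[0]+.015)&(P[...,0]<g[0]+.25)
p=P[m]; z=Z[m]
for a in np.arange(.02,.22,.02):
    k=abs(p[:,0]-g[0]-a)<.005
    if k.sum()>5: print('x',(g[0]+a).round(3),'y',p[k,1].mean().round(4),'w',np.ptp(p[k,1]).round(4),'ztop',np.percentile(z[k],90).round(4))
print('tip x',p[:,0].max())
E
python3 look.py w3; python3 held.py
```

```text
tcp [ 0.5043 -0.0876  0.202 ] phi -1.61 w 0.01505708556754223 q [-0.22  0.04  2.05  0.    1.04  1.38] t 10.8833
tcp case [-0.039  -0.0785] 0.2017
x -0.019 y -0.0795 w 0.0168 ztop 0.1359
x 0.001 y -0.0794 w 0.0136 ztop 0.1331
x 0.021 y -0.0794 w 0.0123 ztop 0.13
x 0.041 y -0.0794 w 0.012 ztop 0.1285
x 0.061 y -0.0793 w 0.012 ztop 0.1279
x 0.081 y -0.0794 w 0.0123 ztop 0.1274
tip x 0.08616665873510151
```

View pics/w3.png

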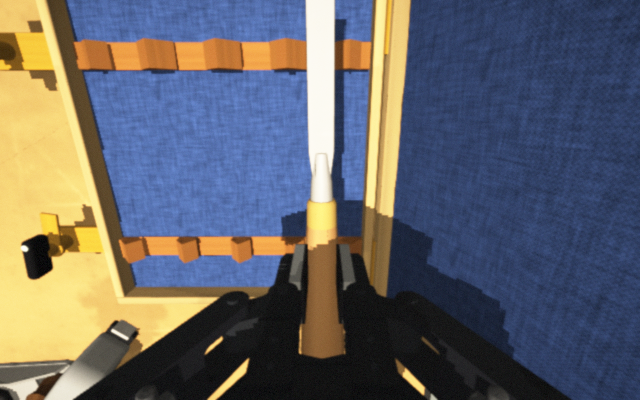

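Emit:
arm_command --series '[[[0,0.002,-0.001,0.02,0],[0,0,0,0.02,0],[0,0,0,0.02,0],[0,0,0,0.015,0],[0,0,0,0.01,0],[0,0,0,0.01,0],[0,0,0,0.005,0],[0,0,0,0.002,0],[0,0,0,0,0],[0,0,0,0,0]]]'

```text
t: 11.77
tool_pos: [0.5067, -0.0853, 0.0998]
ee_rot: [0.0, 1.0, -0.012, 0.001]
contact_force: [0.6, 0.1, -1.0]
grip_width: 0.0151
finger_force: 56.0
```

Emit:
arm_command --series '[[[0.36,0,0,0,0],[0.36,0,0,0,0],[0.36,0,0,0,0],[0.36,0,0,0,0],[0.36,0,0,-0.03,0],[0.36,0,0,-0.03,0],[0.36,0,0,-0.03,0],[0.5,0,0,-0.03,0],[0.5,0,0,-0.03,0],[0.6,0,0,-0.03,0],[0.6,0,0,0,0],[0.6,0,0,0,0]]]'

```text
t: 12.77
tool_pos: [0.5075, -0.0857, 0.282]
ee_rot: [0.001, 1.0, -0.013, 0.003]
contact_force: [-0.6, 0.6, -0.3]
grip_width: 0.0512
finger_force: 0.0
```

```bash
cat > placed.py <<'E'
from h import *
C=np.array([.545,-.009]); th=np.radians(-1.4); Rc=np.array([[np.cos(th),-np.sin(th)],[np.sin(th),np.cos(th)]])
def show(W,ok):
    P=(W[...,:2]-C)@Rc; Z=W[...,2]
    for y in (-.078,-.026,.026,.078):
        r=[]
        for x in (-.115,-.07,-.03,.03,.05,.11):
            k=ok&(abs(P[...,0]-x)<.005)&(abs(P[...,1]-y)<.022)&(Z>.0165)&(Z<.06)
            r.append((x,P[k][:,1].mean().round(4),Z[k].max().round(4)) if k.sum()>6 else (x,None))
        k=ok&(abs(P[...,1]-y)<.018)&(Z>.0165)&(Z<.06)&(P[...,0]<.133)&(P[...,0]>-.139)
        print(y,r,'x range',(P[k][:,0].min().round(3),P[k][:,0].max().round(3)) if k.any() else None)
E
python3 look.py w4
python3 - <<'E'
from placed import *
c=np.load('/tmp/w.npz'); show(c['W'],c['depth']>0)
c=env.camera('scene'); print('scene'); show(world(c),c['depth']>0)
E
```

```text
tcp [ 0.5075 -0.0857  0.282 ] phi -1.44 w 0.05118473371345599 q [-0.22 -0.03  1.97  0.    1.19  1.38] t 12.7667
-0.078 [(-0.115, np.float64(-0.0775), np.float64(0.039)), (-0.07, np.float64(-0.0775), np.float64(0.0373)), (-0.03, np.float64(-0.0771), np.float64(0.0325)), (0.03, np.float64(-0.0767), np.float64(0.0226)), (0.05, np.float64(-0.0768), np.float64(0.0215)), (0.11, np.float64(-0.0763), np.float64(0.0183))] x range (np.float64(-0.139), np.float64(0.125))
-0.026 [(-0.115, None), (-0.07, None), (-0.03, None), (0.03, None), (0.05, None), (0.11, None)] x range (np.float64(-0.139), np.float64(0.088))
0.026 [(-0.115, None), (-0.07, None), (-0.03, None), (0.03, None), (0.05, None), (0.11, None)] x range (np.float64(-0.139), np.float64(0.089))
0.078 [(-0.115, None), (-0.07, None), (-0.03, None), (0.03, None), (0.05, None), (0.11, None)] x range (np.float64(-0.139), np.float64(0.089))
scene
-0.078 [(-0.115, np.float64(-0.0699), np.float64(0.0405)), (-0.07, np.float64(-0.0692), np.float64(0.037)), (-0.03, np.float64(-0.0702), np.float64(0.0305)), (0.03, np.float64(-0.0701), np.float64(0.0243)), (0.05, None), (0.11, None)] x range (np.float64(-0.133), np.float64(0.121))
-0.026 [(-0.115, None), (-0.07, None), (-0.03, None), (0.03, None), (0.05, None), (0.11, None)] x range (np.float64(-0.105), np.float64(0.129))
0.026 [(-0.115, None), (-0.07, None), (-0.03, None), (0.03, None), (0.05, None), (0.11, None)] x range (np.float64(-0.105), np.float64(0.13))
0.078 [(-0.115, None), (-0.07, None), (-0.03, None), (0.03, None), (0.05, None), (0.11, None)] x range (np.float64(-0.139), np.float64(0.13))
```

Chisel 1 is seated: handle top 39 mm, blade level, tip at case x = 0.125.

Emit:
arm_command --series '[[[0.6,0,-0.0352,-0.002,0],[0.6,0,-0.0352,-0.002,0],[0.6,0,-0.0352,-0.002,0],[0.6,0,-0.0352,-0.002,0],[0.6,0,-0.0352,-0.002,0],[0.6,0,-0.0352,-0.002,0],[0.6,0,-0.0352,-0.002,0],[0.6,0,-0.0352,-0.002,0],[0.6,0,-0.0352,-0.002,0],[0.6,0.001,-0.0352,-0.002,0],[0.6,0.001,-0.0352,0,0],[0.6,0,-0.0352,0,0],[0.6,0,0,0,-5.5],[0.6,0,0,0,0],[0.6,0,0,0,0]]]'

```text
t: 14.12
tool_pos: [0.5177, 0.3366, 0.2965]
ee_rot: [0.001, 0.999, 0.035, -0.002]
contact_force: [-0.6, 0.1, 0.3]
grip_width: 0.0511
finger_force: 0.0
```

```bash
python3 look.py w5
python3 - <<'E'
from h import *
c=dict(np.load('/tmp/w.npz')); ends(c,c['W'],(.33,.66,.2,.52))
E
```

```text
tcp [0.5177 0.3366 0.2965] phi 3.99 w 0.05109234227953399 q [ 0.54  0.16  1.74 -0.    1.24  2.04] t 14.1167
n 2984 handle x 0.3954 0.5184 y 0.4581 all x 0.3954 0.6288 ang -0.4 y(handle mid) 0.4571
n 2751 handle x 0.4935 0.6142 y 0.393 all x 0.3824 0.6152 ang -2.0 y(handle mid) 0.393
n 2676 handle x 0.4885 0.6085 y 0.3391 all x 0.3569 0.6087 ang 4.5 y(handle mid) 0.3378
```

Emit:
arm_command --series '[[[0.45,0.003,0.0004,0.024,0],[0.45,0,0,0.024,0],[0.45,0,0,0.024,0],[0.45,0,0,0.024,0],[0.45,0,0,0.024,0],[0.45,0,0,0.024,0],[0.45,0,0,0.024,0],[0.45,0,0,0.024,0],[0.45,0,0,0.024,0],[0.45,0,0,0.004,0],[0.45,0,0,0,0],[0,0,0,0,0],[0,0,0,0,0],[0,0,0,0,0],[0,0,0,0,0],[0,0,0,0,0]]]'

```text
t: 15.5
tool_pos: [0.5227, 0.3372, 0.0808]
ee_rot: [-0.001, 0.999, 0.035, 0.001]
contact_force: [-0.5, -1.4, 2.4]
grip_width: 0.0178
finger_force: 58.9
```

Emit:
arm_command --series '[[[0,0,0,-0.028,0],[0,0,0,-0.028,0],[0,0,0,-0.028,0],[0,0,0,-0.028,0],[0,0,0,-0.028,0],[0,0,0.034,0,0],[0,0,0.034,0,0],[0,0,0.034,0,0],[0,0,0.034,0,0],[0,0,0,0,-6.5],[0,0,0,0,-6.5],[0,0,0,0,-6.5],[0,0,0,0,-6.5],[0,0,0,0,-6.5],[0,0,0,0,-6.5],[0,0,0,0,-6.5],[0,0,0,0,-6.5],[0,0,0,0,-6.5],[0,0,0,0,-6.5]]]'

```text
t: 17.08
tool_pos: [0.531, 0.2011, 0.2192]
ee_rot: [-0.0, 0.822, 0.569, 0.0]
contact_force: [-0.1, -0.2, -1.9]
grip_width: 0.0178
finger_force: 59.0
```

Emit:
arm_command --series '[[[0,0,0,0,-6.5],[0,0,0,0,-6.5],[0,0,0,0,-6.5],[0,0,0,0,-6.5],[0,0,0,0,-6.5],[0,0,0,0,-6.5],[0,0,0,0,-6.5],[0,0,0,0,-6.5],[0,0,0,0,-6.5],[0,0,0,0,-6.5],[0,0,0,0,-6.5],[0,0,0,0,-6.5],[0,0,0,0,-6.5],[0,0,0,0,-6.5],[0,0,0,0,-6.5],[0,0,0,0,-6.5],[0,0,0,0,-5],[0,0,0,0,0],[0,0,0,0,0]]]'

```text
t: 18.67
tool_pos: [0.5311, 0.2011, 0.2192]
ee_rot: [0.0, 0.018, 1.0, 0.0]
contact_force: [0.1, -0.6, -1.1]
grip_width: 0.0175
finger_force: 59.0
```

```bash
python3 look.py w6
python3 - <<'E'
from h import *
c=dict(np.load('/tmp/w.npz'));W=c['W'];t=env.get_state()['tool_pos'];Z=W[...,2]
m=(Z<t[2]-.03)&(Z>t[2]-.12)&(abs(W[...,1]-t[1])<.03)&(c['depth']>0);p=W[m]
for a in np.arange(-.14,.16,.02):
    k=abs(p[:,0]-t[0]-a)<.005
    if k.sum()>5: print(a.round(2),(p[k,1].mean()-t[1]).round(4),np.ptp(p[k,1]).round(4),(np.percentile(p[k,2],90)-t[2]).round(4))
E
```

```text
tcp [0.5311 0.2011 0.2192] phi 177.93 w 0.017535665237910118 q [ 0.32  0.13  1.92  0.    1.09 -1.22] t 18.6667
-0.08 0.0019 0.0238 -0.0559
-0.06 0.0015 0.0272 -0.0545
-0.04 0.001 0.026 -0.0557
-0.02 0.0005 0.0234 -0.0579
0.0 0.0009 0.0405 -0.0346
0.02 -0.0005 0.0175 -0.0621
0.04 -0.0011 0.0154 -0.0639
0.06 -0.0017 0.0112 -0.068
```

View pics/w6.png

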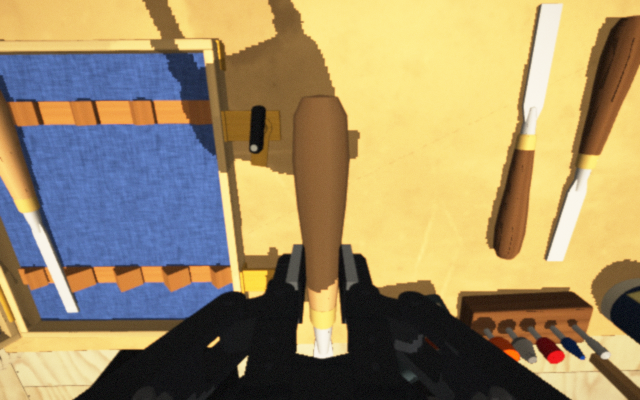

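The held pale chisel is level and in line with the case, handle toward the robot (butt at (320,100)).

Emit:
arm_command --series '[[[0,0.0025,-0.0295,0,0],[0,0.0025,-0.0295,0,0],[0,0.0025,-0.0295,0,0],[0,0.0025,-0.0295,0,0],[0,0.0025,-0.0295,0,0],[0,0.0025,-0.0295,0,0],[0,0.0025,-0.0295,0,0],[0,0.0025,-0.0295,0,0],[0,0,0,0,0],[0,0,0,0,0],[0,0,0,0.03,0],[0,0,0,0.03,0],[0,0,0,0,0],[0,0,0,0,0]]]'

```text
t: 19.88
tool_pos: [0.5017, -0.033, 0.1574]
ee_rot: [-0.003, 0.017, 1.0, 0.0]
contact_force: [-0.9, -0.6, -1.5]
grip_width: 0.0172
finger_force: 59.1
```

Run:
```python
from placed import *
s=env.get_state();t=s['tool_pos'];print(((t[:2]-C)@Rc).round(4),t.round(4),s['grip_width'])
```

```text
[-0.0427 -0.025 ] [ 0.5017 -0.033   0.1574] 0.01718641525720219
```

Emit:
arm_command --series '[[[0,0,-0.001,0.025,0],[0,0,0,0.015,0],[0,0,0,0.01,0],[0,0,0,0.007,0],[0,0,0,0.005,0],[0,0,0,0,0],[0,0,0,0,0],[0.38,0,0,0,0],[0.38,0,0,0,0],[0.38,0,0,0,0],[0.38,0,0,0,0],[0.38,0,0,-0.03,0],[0.38,0,0,-0.03,0],[0.38,0,0,-0.03,0],[0.5,0,0,-0.03,0],[0.5,0,0,-0.03,0],[0.5,0,0,-0.03,0],[0.5,0,0,-0.02,0],[0.5,0,0,0,0]]]'

```text
t: 21.47
tool_pos: [0.5061, -0.0355, 0.3034]
ee_rot: [0.005, 0.017, 1.0, -0.001]
contact_force: [1.1, -0.5, 0.7]
grip_width: 0.0425
finger_force: 0.0
```

```bash
python3 look.py w7
python3 - <<'E'
from placed import *
c=np.load('/tmp/w.npz'); show(c['W'],c['depth']>0)
E
```

```text
tcp [ 0.5061 -0.0355  0.3034] phi 178.06 w 0.042530497457132534 q [-0.12 -0.06  1.96  0.    1.23 -1.66] t 21.4667
-0.078 [(-0.115, np.float64(-0.0771), np.float64(0.0396)), (-0.07, np.float64(-0.0763), np.float64(0.0368)), (-0.03, np.float64(-0.0767), np.float64(0.0329)), (0.03, np.float64(-0.0769), np.float64(0.0226)), (0.05, np.float64(-0.0765), np.float64(0.021)), (0.11, np.float64(-0.0772), np.float64(0.0187))] x range (np.float64(-0.129), np.float64(0.124))
-0.026 [(-0.115, np.float64(-0.0277), np.float64(0.0396)), (-0.07, np.float64(-0.0274), np.float64(0.0378)), (-0.03, np.float64(-0.0271), np.float64(0.033)), (0.03, np.float64(-0.0266), np.float64(0.0239)), (0.05, np.float64(-0.0262), np.float64(0.0213)), (0.11, np.float64(-0.026), np.float64(0.0181))] x range (np.float64(-0.124), np.float64(0.129))
0.026 [(-0.115, None), (-0.07, None), (-0.03, None), (0.03, None), (0.05, None), (0.11, None)] x range (np.float64(-0.101), np.float64(0.088))
0.078 [(-0.115, None), (-0.07, None), (-0.03, None), (0.03, None), (0.05, None), (0.11, None)] x range (np.float64(-0.101), np.float64(0.089))
```

Emit:
arm_command --series '[[[0.45,-0.0017,0.0357,0,0],[0.45,-0.0017,0.0357,0,0],[0.45,-0.0017,0.0357,0,0],[0.45,-0.0017,0.0357,0,0],[0.45,-0.0017,0.0357,0,0],[0.45,-0.0017,0.0357,0,0],[0.45,-0.0017,0.0357,0,0],[0.45,-0.0017,0.0357,0,0],[0.45,-0.0017,0.0357,0,0],[0.45,-0.0017,0.0357,0,0],[0.45,-0.0017,0.0357,0,0],[0.45,-0.0017,0.0357,0,0],[0.45,0,0,0,0],[0.45,0,0,0,0]]]'

```text
t: 22.68
tool_pos: [0.5371, 0.3937, 0.2943]
ee_rot: [-0.002, 0.015, 1.0, -0.001]
contact_force: [-0.0, -1.2, -0.6]
grip_width: 0.0383
finger_force: 0.0
```

```bash
python3 look.py w8
python3 - <<'E'
from h import *
c=dict(np.load('/tmp/w.npz')); ends(c,c['W'],(.33,.64,.2,.52))
E
```

```text
tcp [0.5371 0.3937 0.2943] phi 178.23 w 0.038279760303287516 q [ 0.6   0.25  1.63 -0.    1.26 -0.94] t 22.6833
n 3245 handle x 0.489 0.6135 y 0.3934 all x 0.3813 0.6135 ang -1.7 y(handle mid) 0.3939
n 3321 handle x 0.3951 0.5143 y 0.4584 all x 0.3951 0.6278 ang -0.6 y(handle mid) 0.4576
```

Emit:
arm_command --series '[[[0.45,0,0,0.024,0],[0.45,0,0,0.024,0],[0.45,0,0,0.024,0],[0.45,0,0,0.024,0],[0.45,0,0,0.024,0],[0.45,0,0,0.024,0],[0.45,0,0,0.024,0],[0.45,0,0,0.024,0],[0.45,0,0,0.02,0],[0.45,0,0,0.003,0],[0.45,0,0,0,0],[0,0,0,0,0],[0,0,0,0,0],[0,0,0,0,0],[0,0,0,0,0],[0,0,0,0,0]]]'

```text
t: 24.07
tool_pos: [0.5391, 0.3927, 0.0837]
ee_rot: [0.001, 0.017, 1.0, 0.001]
contact_force: [0.5, -0.8, 2.7]
grip_width: 0.0181
finger_force: 58.4
```

Emit:
arm_command --series '[[[0,0,0,-0.032,0],[0,0,0,-0.032,0],[0,0,0,-0.032,0],[0,0,0,-0.032,0],[0,0,0,-0.032,0],[0,0,-0.032,0,0],[0,0,-0.032,0,0],[0,0,-0.032,0,0],[0,0,-0.032,0,0],[0,0,-0.032,0,0],[0,0,-0.032,0,0],[0,0,0,0,6.41],[0,0,0,0,6.41],[0,0,0,0,6.41],[0,0,0,0,6.41],[0,0,0,0,6.41],[0,0,0,0,6.41],[0,0,0,0,6.41],[0,0,0,0,6.41]]]'

```text
t: 25.65
tool_pos: [0.5313, 0.2004, 0.242]
ee_rot: [-0.0, 0.45, 0.893, -0.0]
contact_force: [0.5, 0.5, -2.7]
grip_width: 0.0182
finger_force: 58.2
```

Emit:
arm_command --series '[[[0,0,0,0,6.41],[0,0,0,0,6.41],[0,0,0,0,6.41],[0,0,0,0,6.41],[0,0,0,0,6.41],[0,0,0,0,6.41],[0,0,0,0,6.41],[0,0,0,0,6.41],[0,0,0,0,6.41],[0,0,0,0,6.41],[0,0,0,0,6.41],[0,0,0,0,6.41],[0,0,0,0,6.41],[0,0,0,0,6.41],[0,0,0,0,6.41],[0,0,0,0,6.41],[0,0,0,0,6.41],[0,0,0,0,6.41],[0,0,0,0,6.41],[0,0,0,0,6.41]]]'

```text
t: 27.32
tool_pos: [0.5313, 0.2005, 0.242]
ee_rot: [0.0, 1.0, -0.015, -0.0]
contact_force: [0.2, -0.7, -2.3]
grip_width: 0.0184
finger_force: 58.2
```

```bash
python3 look.py w9
python3 - <<'E'
from h import *
c=dict(np.load('/tmp/w.npz'));W=c['W'];t=env.get_state()['tool_pos'];Z=W[...,2]
m=(Z<t[2]-.03)&(Z>t[2]-.12)&(abs(W[...,1]-t[1])<.03)&(c['depth']>0);p=W[m]
for a in np.arange(-.14,.16,.02):
    k=abs(p[:,0]-t[0]-a)<.005
    if k.sum()>5: print(a.round(2),(p[k,1].mean()-t[1]).round(4),np.ptp(p[k,1]).round(4),(np.percentile(p[k,2],90)-t[2]).round(4))
E
```

```text
tcp [0.5313 0.2005 0.242 ] phi -1.72 w 0.018446085289590654 q [0.32 0.11 1.9  0.   1.13 1.92] t 27.3167
-0.06 0.0002 0.0258 -0.0608
-0.04 0.0016 0.0261 -0.0577
-0.02 0.0008 0.0206 -0.0595
0.0 0.0 0.0219 -0.0349
0.02 -0.0006 0.019 -0.0641
0.04 -0.0013 0.0167 -0.0662
0.06 -0.0021 0.0112 -0.0696
0.08 -0.0029 0.0177 -0.0734
0.1 -0.0037 0.018 -0.0745
0.12 -0.0043 0.0182 -0.0755
```

Emit:
arm_command --series '[[[0,0,0,0,-0.7],[0,-0.00425,0.0305,0,0],[0,-0.00425,0.0305,0,0],[0,-0.00425,0.0305,0,0],[0,-0.00425,0.0305,0,0],[0,-0.00425,0.0305,0,0],[0,-0.00425,0.0305,0,0],[0,0,0,0.025,0],[0,0,0,0.025,0],[0,0,0,0.025,0],[0,0,0,0,0],[0,0,0,0,0]]]'

```text
t: 28.37
tool_pos: [0.5024, 0.0178, 0.1658]
ee_rot: [-0.0, 1.0, -0.005, -0.002]
contact_force: [-0.1, 0.3, -1.9]
grip_width: 0.0187
finger_force: 58.3
```

Run:
```python
from placed import *
s=env.get_state();t=s['tool_pos'];print(((t[:2]-C)@Rc).round(4),t.round(4),s['grip_width'])
```

```text
[-0.0432  0.0257] [0.5024 0.0178 0.1658] 0.018672108100430674
```

Emit:
arm_command --series '[[[0,0,0,0.025,0],[0,0,0,0.02,0],[0,0,0,0.01,0],[0,0,0,0.007,0],[0,0,0,0.005,0],[0,0,0,0,0],[0,0,0,0,0],[0.38,0,0,0,0],[0.38,0,0,0,0],[0.38,0,0,0,0],[0.38,0,0,0,0],[0.38,0,0,-0.03,0],[0.38,0,0,-0.03,0],[0.38,0,0,-0.03,0],[0.5,0,0,-0.03,0],[0.5,0,0,-0.03,0],[0.5,0,0,-0.03,0],[0.5,0,0,-0.02,0],[0.5,0,0,0,0]]]'

```text
t: 29.95
tool_pos: [0.5067, 0.0177, 0.3065]
ee_rot: [0.0, 1.0, -0.006, 0.005]
contact_force: [0.5, -0.3, 0.3]
grip_width: 0.0426
finger_force: 0.0
```

```bash
python3 look.py w10
python3 - <<'E'
from placed import *
c=np.load('/tmp/w.npz'); show(c['W'],c['depth']>0)
E
```

```text
tcp [0.5067 0.0177 0.3065] phi -0.71 w 0.042632844176343845 q [-0.01 -0.06  1.96  0.    1.24  1.57] t 29.95
-0.078 [(-0.115, np.float64(-0.0751), np.float64(0.0394)), (-0.07, np.float64(-0.075), np.float64(0.0376)), (-0.03, np.float64(-0.075), np.float64(0.0326)), (0.03, np.float64(-0.0762), np.float64(0.0224)), (0.05, np.float64(-0.076), np.float64(0.0216)), (0.11, np.float64(-0.0762), np.float64(0.0191))] x range (np.float64(-0.139), np.float64(0.124))
-0.026 [(-0.115, np.float64(-0.0259), np.float64(0.0394)), (-0.07, np.float64(-0.0255), np.float64(0.0379)), (-0.03, np.float64(-0.0258), np.float64(0.0326)), (0.03, np.float64(-0.0259), np.float64(0.0234)), (0.05, np.float64(-0.0256), np.float64(0.022)), (0.11, np.float64(-0.0253), np.float64(0.0199))] x range (np.float64(-0.139), np.float64(0.129))
0.026 [(-0.115, np.float64(0.0245), np.float64(0.0369)), (-0.07, np.float64(0.025), np.float64(0.0385)), (-0.03, np.float64(0.0251), np.float64(0.0331)), (0.03, np.float64(0.0252), np.float64(0.0256)), (0.05, np.float64(0.0251), np.float64(0.0222)), (0.11, np.float64(0.0253), np.float64(0.0188))] x range (np.float64(-0.139), np.float64(0.119))
0.078 [(-0.115, None), (-0.07, None), (-0.03, None), (0.03, None), (0.05, None), (0.11, None)] x range (np.float64(-0.139), np.float64(0.089))
```

Emit:
arm_command --series '[[[0.6,-0.0031,-0.0366,0,0],[0.6,-0.0031,-0.0366,0,0],[0.6,-0.0031,-0.0366,0,0],[0.6,-0.0031,-0.0366,0,0],[0.6,-0.0031,-0.0366,0,0],[0.6,-0.0031,-0.0366,0,0],[0.6,-0.0031,-0.0366,0,0],[0.6,-0.0031,-0.0366,0,0],[0.6,-0.0031,-0.0366,0,0],[0.6,-0.0031,-0.0366,0,0],[0.6,-0.0031,-0.0366,0,0],[0.6,-0.0031,-0.0366,0,0],[0.6,0,0,0,0],[0.6,0,0,0,0]]]'

```text
t: 31.17
tool_pos: [0.4709, 0.4586, 0.2973]
ee_rot: [0.001, 1.0, -0.005, -0.001]
contact_force: [0.3, -0.3, -0.9]
grip_width: 0.0508
finger_force: 0.0
```

```bash
python3 look.py w11
python3 - <<'E'
from h import *
c=dict(np.load('/tmp/w.npz')); ends(c,c['W'],(.33,.64,.2,.52))
E
```

```text
tcp [0.4709 0.4586 0.2973] phi -0.54 w 0.050757395178459806 q [ 0.73  0.24  1.65 -0.    1.26  2.31] t 31.1667
n 3187 handle x 0.3955 0.5191 y 0.4597 all x 0.3955 0.6286 ang -1.2 y(handle mid) 0.4595
```

Emit:
arm_command --series '[[[0.6,0.002,-0.0006,0.024,0],[0.6,0,0,0.024,0],[0.6,0,0,0.024,0],[0.6,0,0,0.024,0],[0.6,0,0,0.024,0],[0.6,0,0,0.024,0],[0.6,0,0,0.024,0],[0.6,0,0,0.024,0],[0.6,0,0,0.02,0],[0.6,0,0,0.005,0],[0.6,0,0,0,0],[0,0,0,0,0],[0,0,0,0,0],[0,0,0,0,0],[0,0,0,0,0],[0,0,0,0,0]]]'

```text
t: 32.55
tool_pos: [0.4754, 0.4588, 0.0853]
ee_rot: [-0.001, 1.0, -0.006, 0.001]
contact_force: [0.0, -1.0, 6.2]
grip_width: 0.0164
finger_force: 56.9
```

Emit:
arm_command --series '[[[0,0,0,-0.03,0],[0,0,0,-0.03,0],[0,0,0,-0.03,0],[0,0,0,-0.03,0],[0,0.00314,0.0324,0,0],[0,0.00314,0.0324,0,0],[0,0.00314,0.0324,0,0],[0,0.00314,0.0324,0,0],[0,0.00314,0.0324,0,0],[0,0.00314,0.0324,0,0],[0,0.00314,0.0324,0,0],[0,0.00314,0.0324,0,0],[0,0.00314,0.0324,0,0],[0,0.00314,0.0324,0,0],[0,0.00314,0.0324,0,0],[0,0.00314,0.0324,0,0],[0,0,0,0,0],[0,0,0,0,0]]]'

```text
t: 34.05
tool_pos: [0.5069, 0.0674, 0.2031]
ee_rot: [-0.0, 1.0, -0.008, 0.0]
contact_force: [0.2, -0.4, -1.0]
grip_width: 0.016
finger_force: 56.1
```

```bash
python3 look.py w12; python3 held.py
```

```text
tcp [0.5069 0.0674 0.2031] phi -0.91 w 0.016048677121777526 q [0.08 0.04 2.05 0.   1.05 1.67] t 34.05
tcp case [-0.04    0.0765] 0.203
x -0.02 y 0.0756 w 0.018 ztop 0.1368
x -0.0 y 0.0757 w 0.0157 ztop 0.1352
x 0.02 y 0.0757 w 0.0139 ztop 0.1317
x 0.04 y 0.0757 w 0.0178 ztop 0.1284
x 0.06 y 0.0758 w 0.0181 ztop 0.1278
x 0.08 y 0.0758 w 0.0177 ztop 0.1271
tip x 0.08520464098741995
```

Emit:
arm_command --series '[[[0,0.002,-0.002,0.025,0],[0,0,0,0.025,0],[0,0,0,0.02,0],[0,0,0,0.013,0],[0,0,0,0.01,0],[0,0,0,0.006,0],[0,0,0,0.003,0],[0,0,0,0,0],[0,0,0,0,0],[0.36,0,0,0,0],[0.36,0,0,0,0],[0.36,0,0,0,0],[0.36,0,0,0,0],[0.36,0,0,-0.03,0],[0.36,0,0,-0.03,0],[0.36,0,0,-0.03,0],[0.5,0,0,-0.03,0],[0.5,0,0,-0.03,0],[0.5,0,0,-0.03,0]]]'

```text
t: 35.68
tool_pos: [0.5088, 0.0706, 0.2829]
ee_rot: [-0.0, 1.0, -0.006, 0.0]
contact_force: [0.3, -0.1, 0.1]
grip_width: 0.0426
finger_force: 0.0
```

Emit:
arm_command --series '[[[0.5,0,0.02,-0.03,0],[0.5,0,0.02,-0.03,0],[0.5,0,0.02,-0.03,0],[0.5,0,0,0,0],[0.5,0,0,0,0]]]'

```text
t: 36.1
tool_pos: [0.5093, 0.0098, 0.3741]
ee_rot: [0.0, 1.0, -0.007, 0.003]
contact_force: [0.5, -0.7, -1.1]
grip_width: 0.0426
finger_force: 0.0
```

```bash
python3 look.py w13
python3 - <<'E'
from placed import *
c=np.load('/tmp/w.npz'); show(c['W'],c['depth']>0)
c=env.camera('scene');W=world(c);P=(W[...,:2]-C)@Rc;Z=W[...,2]
m=(Z>.26)&(Z<.34)&(P[...,1]<-.2)&(P[...,1]>-.33)&(abs(P[...,0])<.06);q=np.c_[P[m],Z[m]];print('pull',len(q),q.mean(0),q.min(0),q.max(0))
c=env.camera('top');W=world(c);P=(W[...,:2]-C)@Rc;Z=W[...,2]
m=(Z>.26)&(Z<.34)&(P[...,1]<-.2)&(P[...,1]>-.33)&(abs(P[...,0])<.06);q=np.c_[P[m],Z[m]];print('pull',len(q),q.mean(0) if len(q) else 0,q.max(0) if len(q) else 0)
E
```

```text
tcp [0.5093 0.0098 0.3741] phi -0.83 w 0.042569903331996874 q [-0.03 -0.09  1.86  0.    1.37  1.56] t 36.1
-0.078 [(-0.115, np.float64(-0.0757), np.float64(0.0389)), (-0.07, np.float64(-0.0756), np.float64(0.0372)), (-0.03, np.float64(-0.0757), np.float64(0.0325)), (0.03, np.float64(-0.0765), np.float64(0.0227)), (0.05, np.float64(-0.0763), np.float64(0.0219)), (0.11, np.float64(-0.0755), np.float64(0.0184))] x range (np.float64(-0.127), np.float64(0.125))
-0.026 [(-0.115, np.float64(-0.0255), np.float64(0.0391)), (-0.07, np.float64(-0.026), np.float64(0.0372)), (-0.03, np.float64(-0.0253), np.float64(0.0333)), (0.03, np.float64(-0.0264), np.float64(0.0235)), (0.05, np.float64(-0.0258), np.float64(0.0215)), (0.11, np.float64(-0.0257), np.float64(0.0194))] x range (np.float64(-0.139), np.float64(0.129))
0.026 [(-0.115, np.float64(0.0248), np.float64(0.0354)), (-0.07, np.float64(0.0247), np.float64(0.0384)), (-0.03, np.float64(0.0253), np.float64(0.0336)), (0.03, np.float64(0.025), np.float64(0.0258)), (0.05, np.float64(0.0249), np.float64(0.0215)), (0.11, np.float64(0.0249), np.float64(0.0189))] x range (np.float64(-0.139), np.float64(0.119))
0.078 [(-0.115, np.float64(0.0782), np.float64(0.0374)), (-0.07, np.float64(0.078), np.float64(0.0389)), (-0.03, np.float64(0.0779), np.float64(0.0336)), (0.03, np.float64(0.0778), np.float64(0.0256)), (0.05, np.float64(0.0776), np.float64(0.0217)), (0.11, np.float64(0.0768), np.float64(0.0188))] x range (np.float64(-0.139), np.float64(0.116))
pull 187 [-0.00504289 -0.24160616  0.28210904] [-0.05862371 -0.25613512  0.26001597] [ 0.05953484 -0.22039418  0.299199  ]
pull 215 [-0.00101164 -0.24522478  0.28591721] [ 0.05960463 -0.22222827  0.30073383]
```

View pics/w13.png

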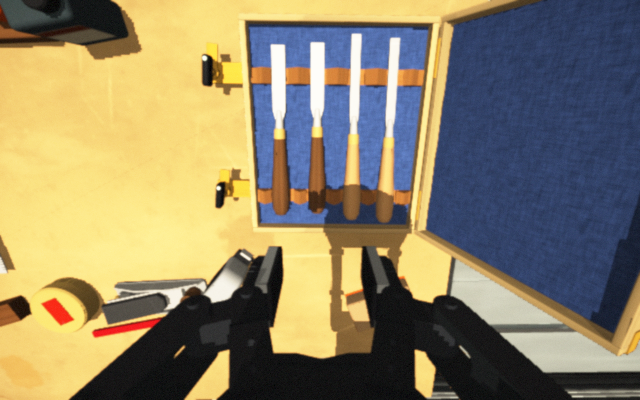

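All four chisels lie seated in the racks, handles toward the robot (blades at columns 278–393). The lid is open at the right.

Emit:
arm_command --series '[[[0.45,0,0,-0.028,0],[0.45,0,0,-0.028,0],[0.45,0.0042,0.0325,0,0],[0.45,0.0042,0.0325,0,0],[0.45,0.0042,0.0325,0,0],[0.45,0.0042,0.0325,0,0],[0.45,0.0042,0.0325,0,0],[0.45,0.0042,0.0325,0,0],[0.45,0.0042,0.0325,0,0],[0.45,0.0042,0.0325,0,0.6],[0.45,0,0,0,0],[0.45,0,0,0,0]]]'

```text
t: 37.25
tool_pos: [0.5384, -0.2503, 0.4241]
ee_rot: [-0.001, 1.0, -0.012, -0.002]
contact_force: [0.2, -0.0, -0.8]
grip_width: 0.0384
finger_force: 0.0
```

```bash
python3 look.py w14
python3 - <<'E'
from placed import *
W=np.load('/tmp/w.npz')['W'];P=(W[...,:2]-C)@Rc;Z=W[...,2]
m=(Z>.285)&(Z<.32)&(P[...,1]<-.2)&(P[...,1]>-.29)&(abs(P[...,0])<.03);q=np.c_[P[m],Z[m]];print('pull',len(q),q.mean(0) if len(q) else 0,q.max(0) if len(q) else 0)
s=env.get_state();t=s['tool_pos'];print(((t[:2]-C)@Rc).round(4))
E
```

```text
tcp [ 0.5384 -0.2503  0.4241] phi -1.42 w 0.03844942797550917 q [-0.48  0.06  1.62  0.    1.47  1.12] t 37.25
pull 1009 [ 0.00136545 -0.25187678  0.29570152] [ 0.02996211 -0.24713129  0.29839034]
[-0.0007 -0.2403]
```

Emit:
arm_command --series '[[[0.45,0,0.0077,0.02,0],[0.45,0,0,0.02,0],[0.45,0,0,0.02,0],[0.45,0,0,0.0166,0],[0.45,0,0,0,0],[0,0,0,0,0],[0,0,0,0,0],[0,0,0,0,0],[0,0,0,0,0],[0,0,0,0,0]]]' --squeeze 40

```text
t: 38.13
tool_pos: [0.5388, -0.2577, 0.3523]
ee_rot: [0.001, 1.0, -0.012, 0.001]
contact_force: [-2.4, -1.1, 3.7]
grip_width: 0.008
finger_force: 39.2
```

Run:
```python
from h import *
r=np.hypot(.29,.012);a0=np.arctan2(.012,.29)
A=np.r_[np.linspace(1.966,.5,21),np.linspace(.5,0,11)[1:]]
p=np.c_[r*np.cos(A+a0),r*np.sin(A+a0)]; d=-np.diff(p,axis=0)
print([[0,0,float(round(a,4)),float(round(b,4)),0] for a,b in d])
t=env.get_state();print(t['tool_pos'],t['grip_width'],t['contact_force'])
```

```text
[[0, 0, -0.0196, -0.0083, 0], [0, 0, -0.0201, -0.0068, 0], [0, 0, -0.0206, -0.0053, 0], [0, 0, -0.0209, -0.0038, 0], [0, 0, -0.0211, -0.0023, 0], [0, 0, -0.0213, -0.0007, 0], [0, 0, -0.0213, 0.0008, 0], [0, 0, -0.0211, 0.0024, 0], [0, 0, -0.0209, 0.0039, 0], [0, 0, -0.0206, 0.0055, 0], [0, 0, -0.0201, 0.007, 0], [0, 0, -0.0195, 0.0084, 0], [0, 0, -0.0189, 0.0098, 0], [0, 0, -0.0181, 0.0112, 0], [0, 0, -0.0172, 0.0125, 0], [0, 0, -0.0163, 0.0137, 0], [0, 0, -0.0152, 0.0149, 0], [0, 0, -0.0141, 0.0159, 0], [0, 0, -0.0129, 0.0169, 0], [0, 0, -0.0116, 0.0178, 0], [0, 0, -0.0072, 0.0126, 0], [0, 0, -0.0065, 0.013, 0], [0, 0, -0.0059, 0.0133, 0], [0, 0, -0.0052, 0.0135, 0], [0, 0, -0.0045, 0.0138, 0], [0, 0, -0.0038, 0.014, 0], [0, 0, -0.0031, 0.0142, 0], [0, 0, -0.0024, 0.0143, 0], [0, 0, -0.0017, 0.0144, 0], [0, 0, -0.001, 0.0145, 0]]
[ 0.53877974 -0.25774477  0.35229564] 0.008043105446483022 [-2.4384637  -1.09161609  3.73743942]
```

Emit:
arm_command --series '[[[0,0,-0.0196,-0.0083,0],[0,0,-0.0201,-0.0068,0],[0,0,-0.0206,-0.0053,0],[0,0,-0.0209,-0.0038,0],[0,0,-0.0211,-0.0023,0],[0,0,-0.0213,-0.0007,0],[0,0,-0.0213,0.0008,0],[0,0,-0.0211,0.0024,0],[0,0,-0.0209,0.0039,0],[0,0,-0.0206,0.0055,0],[0,0,-0.0201,0.007,0],[0,0,-0.0195,0.0084,0],[0,0,-0.0189,0.0098,0],[0,0,-0.0181,0.0112,0],[0,0,-0.0172,0.0125,0],[0,0,0,0,0]]]'

```text
t: 39.47
tool_pos: [0.547, 0.0471, 0.3157]
ee_rot: [-0.002, 1.0, -0.011, 0.002]
contact_force: [6.3, 3.5, -1.1]
grip_width: 0.0083
finger_force: 40.3
```

Run:
```python
from placed import *
s=env.get_state();t=s['tool_pos'];c=(t[:2]-C)@Rc;z=t[2]-.054
print(c,z,np.hypot(c[1]+.125,z-.03),np.arctan2(z-.03,c[1]+.125)-.0414,s['contact_force'],s['grip_width'])
```

```text
[0.00065034 0.05612434] 0.2617458875959157 0.2941295325175539 0.865998123017029 [ 6.28419817  3.5318265  -1.14446608] 0.00834577155464192
```

Emit:
arm_command --series '[[[0,0,-0.0163,0.0137,0],[0,0,-0.0152,0.0149,0],[0,0,-0.0141,0.0159,0],[0,0,-0.0129,0.0169,0],[0,0,-0.0116,0.0178,0],[0,0,-0.0072,0.0126,0],[0,0,-0.0065,0.013,0],[0,0,-0.0059,0.0133,0],[0,0,-0.0052,0.0135,0],[0,0,-0.0045,0.0138,0],[0,0,-0.0038,0.014,0],[0,0,-0.0031,0.0142,0],[0,0,-0.0024,0.0143,0],[0,0,-0.0017,0.01,0],[0,0,0,0,0],[0,0,0,0,0]]]'

```text
t: 40.8
tool_pos: [0.55, 0.1538, 0.1179]
ee_rot: [0.0, 1.0, -0.011, 0.002]
contact_force: [7.5, -4.1, -4.6]
grip_width: 0.0083
finger_force: 38.9
```

Run:
```python
from placed import *
s=env.get_state();t=s['tool_pos'];c=(t[:2]-C)@Rc;z=t[2]-.054
print(c,z,np.hypot(c[1]+.125,z-.03),np.arctan2(z-.03,c[1]+.125)-.0414,s['contact_force'],s['grip_width'])
c=env.camera('scene');W=world(c);P=(W[...,:2]-C)@Rc;Z=W[...,2]
for y in (-.1,-.05,0,.05,.1):
    m=(abs(P[...,1]-y)<.01)&(abs(P[...,0]-.09)<.04)&(Z>.03)&(Z<.12);print(y,m.sum(),Z[m].mean() if m.any() else 0)
```

```text
[0.00103633 0.16284516] 0.06390912463882498 0.28983558501628265 0.07586289999185425 [ 7.5409098  -4.05804881 -4.59108208] 0.008271475577562103
-0.1 74 0.05575064555559848
-0.05 76 0.058346700807199114
0 78 0.060375336917713955
0.05 28 0.06246640945515173
0.1 1 0.06546734217164964
```

Emit:
arm_command --series '[[[0,0,0,0.005,0],[0,0,0,0.005,0],[0,0,0,0.004,0],[0,0,0,0.003,0],[0,0,0,0,0],[0,0,0,0,0],[0,0,0,0,0]]]'

```text
t: 41.43
tool_pos: [0.55, 0.1545, 0.104]
ee_rot: [-0.001, 1.0, -0.012, 0.002]
contact_force: [-0.2, -2.5, 11.7]
grip_width: 0.008
finger_force: 40.9
```

```bash
cat > lid.py <<'E'
from placed import *
s=env.get_state();t=s['tool_pos'];print('z',t[2],s['contact_force'].round(1))
c=env.camera('scene');W=world(c);P=(W[...,:2]-C)@Rc;Z=W[...,2]
m=(P[...,1]>-.12)&(P[...,1]<.06)&(abs(P[...,0]-.09)<.045)&(Z>.045)&(Z<.075)
print('lid',np.polyfit(P[m][:,1],Z[m],1))
E
python3 lid.py
```

```text
z 0.10396505843021397 [-0.2 -2.5 11.7]
lid [-0.00028617  0.05462599]
```

Emit:
arm_command --series '[[[0.4,0,0,0,0],[0.4,0,0,0,0],[0.4,0,0,0,0],[0.4,0,0,-0.025,0],[0.4,0,0,-0.025,0],[0.4,0,0,-0.025,0],[0.4,0,0,-0.025,0],[0.4,0,0,-0.025,0],[0.4,-0.02,0.0007,0,-6.35],[0.4,0,0,0,-6.35],[0.4,0,0,0,-6.35],[0.4,0,0,0,-6.35],[0.4,0,0,0,-6.35],[0.4,0,0,0,-6.35],[0.4,0,0,0,-6.35],[0.4,0,0,0,-6.35],[0.4,0,0,0,-6.35],[0.4,0,0,0,-6.35],[0.4,0,0,0,-6.35],[0.4,0,0,0,-6.35]]]'

```text
t: 43.15
tool_pos: [0.527, 0.1541, 0.2251]
ee_rot: [-0.001, 0.792, 0.61, -0.001]
contact_force: [-0.5, -0.0, -1.4]
grip_width: 0.0344
finger_force: 0.0
```

Emit:
arm_command --series '[[[0.3,0,0,0,-6.35],[0.3,0,0,0,-6.35],[0.3,0,0,0,-6.35],[0.3,0,0,0,-6.35],[0.3,0,0,0,-6.35],[0.3,0,0,0,-6.35],[0.3,0,0,0,-6.35],[0.3,0,0,0,-6.35],[0.3,0,0,0,-6.35],[0.3,0,0,0,-6.35],[0.3,0,0,0,-6.35],[0.3,0,0,0,-6.35],[0.3,0,0,0,-6.35],[0.3,0,0,0,-6.35],[0.3,0,0,0,-6.35],[0.3,0,0,0,0],[0.3,0,0,0,0]]]'

```text
t: 44.57
tool_pos: [0.5273, 0.154, 0.2254]
ee_rot: [-0.001, 0.087, 0.996, -0.0]
contact_force: [0.6, 0.6, 0.1]
grip_width: 0.0255
finger_force: 0.0
```

```bash
python3 lid.py; python3 look.py w15
cat > bars.py <<'E'
from placed import *
W=np.load('/tmp/w.npz')['W'];im=np.load('/tmp/w.npz')['img'];P=(W[...,:2]-C)@Rc;Z=W[...,2]
m=(Z>.052)&(Z<.072)&(P[...,1]<.19)&(P[...,1]>.132)&(abs(P[...,0])<.12)
n,l,s,_=cv2.connectedComponentsWithStats(m.astype(np.uint8))
for i in range(1,n):
  if s[i,4]>60: p=W[l==i]; print(s[i,4],cv2.minAreaRect(p[:,:2].astype(np.float32)),p[:,2].max(),P[l==i].mean(0))
E
python3 bars.py
```

```text
z 0.22539478325212992 [0.6 0.6 0.1]
lid [-0.00021886  0.05460466]
tcp [0.5274 0.154  0.2256] phi 169.97 w 0.025847993425563893 q [ 0.24  0.09  1.96  0.    1.1  -1.16] t 44.6167
535 ((0.4700087010860443, 0.1529090702533722), (0.008864626288414001, 0.035915862768888474), 78.7933120727539) 0.0652187314994356 [-0.07977065  0.16020038]
332 ((0.6289361715316772, 0.14814643561840057), (0.008870052173733711, 0.03544052690267563), 82.07577514648438) 0.06452937513364071 [0.07674599 0.15943386]
```

Emit:
arm_command --series '[[[0.3,0,0,0,1.2],[0.3,0.028,-0.006,0,0],[0.3,0.0281,-0.0061,0,0],[0.3,0,0,0.021,0],[0.3,0,0,0.021,0],[0.3,0,0,0.021,0],[0.3,0,0,0.021,0],[0.3,0,0,0.015,0],[0.3,0,0,0.004,0],[0.3,0,0,0,0],[0.3,0,0,0,0]]]'

```text
t: 45.58
tool_pos: [0.4709, 0.153, 0.1237]
ee_rot: [0.0, 0.097, 0.995, 0.0]
contact_force: [0.4, -0.6, -0.3]
grip_width: 0.0252
finger_force: 0.0
```

Emit:
arm_command --series '[[[0,0,0,0,0],[0,0,0,0,0],[0,0,0,0,0],[0,0,0,0,0]]]'

```text
t: 45.92
tool_pos: [0.4715, 0.1525, 0.1248]
ee_rot: [0.001, 0.096, 0.995, -0.0]
contact_force: [-0.8, -5.0, 5.4]
grip_width: 0.0079
finger_force: 41.3
```

Emit:
arm_command --series '[[[0,0,0,0,5.85],[0,0,0,0,5.85],[0,0,0,0,5.85],[0,0,0,0,5.85],[0,0,0,0,5.85],[0,0,0,0,5.85],[0,0,0,0,5.85],[0,0,0,0,5.85],[0,0,0,0,5.85],[0,0,0,0,5.85],[0,0,0,0,5.85],[0,0,0,0,5.85],[0,0,0,0,0],[0,0,0,0,0]]]'

```text
t: 47.08
tool_pos: [0.4697, 0.1507, 0.1247]
ee_rot: [0.0, 0.651, 0.759, -0.003]
contact_force: [-6.3, -12.8, 14.8]
grip_width: 0.0078
finger_force: 42.4
```

Run:
```python
from h import *
s=env.get_state();R=rot(s['ee_rot']);print(np.degrees(np.arctan2(R[1,0],R[0,0])),s['torque'],s['contact_force'],s['grip_width'],s['tool_pos'])
```

```text
98.78216015512014 [-2.1806569   1.1745428  -0.00845174] [ -6.31300075 -12.84889398  14.78621473] 0.007762433041872409 [0.46966839 0.15065809 0.12467896]
```

Emit:
arm_command --series '[[[0.3,0,0,0,0],[0.3,0,0,0,0],[0.3,0,0,0,0],[0.3,0,0,-0.025,0],[0.3,0,0,-0.025,0],[0.3,0,0,-0.025,0],[0.3,0,0,-0.025,0],[0.3,0,0,0,-6.65],[0.3,0,0,0,-6.65],[0.3,0,0,0,-6.65],[0.3,0,0,0,-6.65],[0.3,0,0,0,-6.65],[0.3,0,0,0,-6.65],[0.3,0,0,0,-6.65],[0.3,0,0,0,-6.65],[0.3,0,0,0,-6.65],[0.3,0,0,0,-6.65],[0.3,0,0,0,-6.65]]]'

```text
t: 48.58
tool_pos: [0.4707, 0.1534, 0.2232]
ee_rot: [0.0, 0.068, 0.998, 0.0]
contact_force: [0.6, -0.2, 0.5]
grip_width: 0.0251
finger_force: 0.0
```

Emit:
arm_command --series '[[[0.3,-0.0316,0.004,0,0],[0.3,-0.0316,0.004,0,0],[0.3,-0.0316,0.004,0,0],[0.3,-0.0316,0.004,0,0],[0.3,-0.0316,0.0042,0,0],[0.3,0,0,0,0],[0.3,0,0,0,0]]]'

```text
t: 49.17
tool_pos: [0.6311, 0.1508, 0.2224]
ee_rot: [-0.0, 0.071, 0.997, 0.0]
contact_force: [-0.2, -0.1, 0.1]
grip_width: 0.0259
finger_force: 0.0
```

```bash
python3 lid.py; python3 look.py w16; python3 bars.py
```

```text
z 0.2224363286646004 [-0.2 -0.1  0.1]
lid [0.00039536 0.0545934 ]
tcp [0.6297 0.1508 0.2224] phi 171.87 w 0.025933005356563725 q [ 0.2   0.27  1.75  0.    1.12 -1.23] t 49.2167
417 ((0.6290359497070312, 0.1478685438632965), (0.008297860622406006, 0.03551248088479042), 81.86360168457031) 0.06535217246479383 [0.07859566 0.15942975]
```

Emit:
arm_command --series '[[[0.3,0.0004,-0.002,0.021,0],[0.3,0,0,0.021,0],[0.3,0,0,0.021,0],[0.3,0,0,0.021,0],[0.3,0,0,0.013,0],[0.3,0,0,0.003,0],[0.3,0,0,0,0],[0,0,0,0,0],[0,0,0,0,0],[0,0,0,0,0],[0,0,0,0,0],[0,0,0,0,0]]]'

```text
t: 50.27
tool_pos: [0.6298, 0.1484, 0.1249]
ee_rot: [0.001, 0.071, 0.997, -0.0]
contact_force: [-3.1, -2.9, 5.9]
grip_width: 0.0075
finger_force: 42.2
```

Emit:
arm_command --series '[[[0,0,0,0,6.1],[0,0,0,0,6.1],[0,0,0,0,6.1],[0,0,0,0,6.1],[0,0,0,0,6.1],[0,0,0,0,6.1],[0,0,0,0,6.1],[0,0,0,0,6.1],[0,0,0,0,6.1],[0,0,0,0,6.1],[0,0,0,0,6.1],[0,0,0,0,6.1],[0,0,0,0,0],[0,0,0,0,0]]]'

```text
t: 51.43
tool_pos: [0.6291, 0.1477, 0.1248]
ee_rot: [0.0, 0.652, 0.759, -0.001]
contact_force: [-4.4, -6.2, 7.2]
grip_width: 0.0073
finger_force: 42.4
```

Emit:
arm_command --series '[[[0.3,0,0,0,0],[0.3,0,0,0,0],[0.3,0,0,0,0],[0.3,0,0,-0.025,0],[0.3,0,0,-0.025,0],[0.3,0,0,-0.025,0],[0.3,0,0,-0.025,0],[0.3,0,0,-0.025,0],[0.3,0,0,-0.025,0],[0.3,0,0,-0.025,0],[0.3,0,0,-0.025,0],[0.3,0,0,0,0],[0.3,0,0,0,0]]]'

```text
t: 52.52
tool_pos: [0.6303, 0.1492, 0.3257]
ee_rot: [0.001, 0.651, 0.759, 0.002]
contact_force: [-0.6, 0.0, -0.9]
grip_width: 0.0252
finger_force: 0.0
```

```bash
python3 lid.py; python3 look.py w17; python3 bars.py
```

```text
z 0.32571448188906427 [-0.6  0.  -0.9]
lid [-0.00269972  0.05463882]
tcp [0.6294 0.1489 0.3236] phi 98.7 w 0.025514388732649534 q [0.19 0.2  1.65 0.   1.29 0.04] t 52.5667
350 ((0.47038084268569946, 0.15303458273410797), (0.009415768086910248, 0.035835977643728256), 7.086664199829102) 0.06556951007802803 [-0.07746569  0.16123078]
242 ((0.6293371319770813, 0.1488592028617859), (0.008280888199806213, 0.03444612771272659), 8.675826072692871) 0.06506523880718856 [0.08036948 0.16070521]
```

View pics/w17.png

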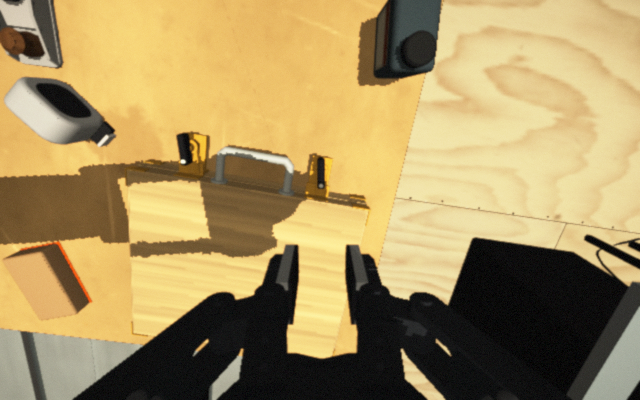

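The lid is shut flat. Both thumb bars, at (184,148) and (320,172), are turned about 80° across the case. The gripper is clear.

```bash
python3 -c "
from bench import env
print(env.close_job())"
```

```text
the job is handed in; nothing more can be done
None
```

The job is handed in: all four chisels are racked with handles toward the robot, the lid is closed flat, and both catches are turned fully clockwise (about 1.39 rad each). No verdict came back.

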